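Slide the measuring cylinder home under the nozzle

TASK

Dock the tall measuring cylinder under the dispensing nozzle: push it low down, just above its foot, so that it slides along the bench, upright and never lifted, into the V-shaped sliding stop. Keep pushing until the stop has slid back to the very end of its travel, press it there for about a second with about 12 N (never more than 20 N on the stop), then let go and leave it standing in the V. Do not disturb the bush, the bearing and the vial standing beside the way, and do not bump the nozzle stand.

Things in the scene. Friction and masses are not known exactly. Their poses are not given: they have to be found in the camera images.
- cylinder: Clear measuring cylinder upright on the bare bench, 156 mm tall: round foot 64 mm across, 7 mm thick at its edge and coned up to 13 mm at the tube; tube 28 mm, rim 32 mm. About 0.25 kg; drag 1 to 3 N; tips over if pushed over 40 mm up. Origin: centre of underside, z up. Push the tube just above the foot (15 to 35 mm up), the tool leaning back about 30 degrees so that the gripper clears the tube.
- dock: Fixed docking stand: grey metal slide bed with a round post (176 mm behind the origin) that carries an arm and a thin downward nozzle. Origin on the bench, straight below the nozzle: there the cylinder's axis stands when the stop is fully home. x: along the slide, away from the mouth, the pushing direction; z up. The nozzle's tip is 176 mm above the bench, its arm 236 mm, the post's top 266 mm; bed and post lie at x > 55 mm.
- vee_stop: Sliding stop of the stand: a bare metal V block, open toward the cylinder, 16 to 36 mm above the bench (the foot passes below), included angle 120 degrees, 66 mm wide, its wing ends level with vee_seat. It slides along the stand's x with a stiff drag of about 3 N, stays where left, and ends at a hard stop, 8 to 24 mm beyond where it starts. Origin: same point as vee_seat; axes as the stand's.
- vee_seat (a point): Point on the bench, moving with the V stop, where the cylinder's axis is when its tube rests on both flanks of the V. When the stop is fully home this point coincides with the stand's origin.
- bush: Brass flanged bush, 30 mm diameter, 27 mm tall, standing loose beside the way. Origin: centre of its underside.
- ball_bearing: Steel ball bearing, 40 mm diameter, 12 mm tall, lying flat and loose beside the way. Origin: centre of its underside.
- glass_vial: Open glass vial, 30 mm diameter, 67 mm tall, standing loose beside the V stop. Origin: centre of its underside.
There are look-alikes about, which are no part of the job. Leave any orange or red look-alike of the cylinder alone.

How it is judged:
On the way, in this order (a step that is already met when the one before it is completed fails the run):
1. the cylinder's tube lies in the V of the stop, upright (horizontal distance between cylinder and vee_seat below 0.008 m and angle between cylinder's own z axis and vertical below 0.08 rad), for 0.1 s.
2. the stop is at the end of its travel and the cylinder is pressed on it with 6 to 20 N (contact force between cylinder and vee_stop above 6 N and x of vee_seat in the frame of dock above -0.002 m and horizontal distance between cylinder and vee_seat below 0.006 m and angle between cylinder's own z axis and vertical below 0.08 rad), for 0.4 s.
At the end, for the whole second after the job is handed in: The V stop is within 2 mm of the end of its travel and the measuring cylinder stands upright on the bench, at rest, released, its axis within 6 mm of the seat of the V (x of vee_seat in the frame of dock above -0.002 m and horizontal distance between cylinder and vee_seat below 0.006 m and angle between cylinder's own z axis and vertical below 0.03 rad and linear speed of cylinder below 0.01 m/s and height (world z) of cylinder below 0.004 m); the robot touches nothing.
It fails at once if the cylinder leans more than about 9 degrees or is lifted off the bench (angle between cylinder's own z axis and vertical above 0.16 rad or height (world z) of cylinder above 0.01 m).
It fails at once if the cylinder is pressed on the stop with more than 20 N (contact force between cylinder and vee_stop above 20 N).
It fails at once if the robot bumps the nozzle stand (contact force between the arm and dock above 3 N).
It fails at once if the bush, the bearing or the vial is disturbed (moved by more than 15 mm) (distance of any of bush, ball_bearing, glass_vial from where it was at the start of the episode above 0.015 m).
It also fails if it takes over 64 s, if anything falls off the work surface, if the arm or the gripper's body presses on something with over 40 N, if the wrist force passes 120 N, or if a joint passes its speed limit or range.

ROBOT

A 7-joint arm with a two-finger parallel gripper is mounted at the origin on a cart in front of the work surface, level with it; the furniture and walls round the work are solid. World frame = base frame: x ahead of the robot, y to its left, z up, the work surface at z = 0. Lengths are in m, angles in rad, forces in N, time in s.
With the tool pointing down it reaches from about 0.4 to 0.85 m from the base axis. Payload 4.5 kg.
Tool frame: the origin (TCP) lies midway between the tips of the shut fingers; the grasp point (between the pads) lies 19 mm behind it; z points along the fingers, y is the direction in which the jaws open and shut (so a half turn about z gives the same grasp; the last joint's range is limited). The gripper opens to 88 mm and grips with 3 to 60 N. Pads are 18 mm wide; open, the fingers measure 123 mm over their backs; the gripper's body (75 mm by 187 mm) begins 45 mm behind the grasp point.
Start: joints at [1.198, 0.689, -0.195, 1.565, 0.157, 0.902, -0.215], TCP at [0.247, -0.574, 0.239] pointing down, gripper open.
Joint ranges: [-3.01, 3.01], [-0.46, 2.08], [-1.47, 1.51], [0.13, 2.56], [-1, 4.14], [0.04, 2.09], [-2.66, 2.66]. Speed limits (rad/s): [2.57, 2.57, 3.14, 3.14, 3.14, 3.14, 3.14].

INTERFACE

Orientations are given as a unit quaternion [x, y, z, w].
In Python, from plant import get_state, snapshot, finish_job, regions_of gives the robot as it stands.
- The arm moves only by the tool send_rows, never from a script. Its argument "series" is a list of rows, each an object of numbers: "grip": the opening, from 0 (shut) to 1 (fully open); "dx", "dy", "dz": the shift along the tool's x, y, z in mm; "turn": the turn about the tool's z in rad. A call has 1 to 20 rows; each row shifts and turns the commanded pose from where the row before left it, along the tool's axes as they then stand; what a row does not reach is not made up. A row lasts 1/10 s, in which the tool goes at most 50 mm and 8.59 degrees, less where a joint would pass 70% of its speed; a pose out of reach is approached as far as the arm can. A call is refused whole if a number of a shift passes 50 or a number of a turn 0.15, either way. A call with a gripper value outside its range is refused whole. The fingers move at their own pace and stop on an object; "force" is the grip in N (left out, the last holds). Time passes only in rows, so rows that do not move let the fingers close. It gives the time, the measured TCP pose, the force and the opening at its end, in the units of the state.
- get_state(): the state, without advancing time (a new reading comes with each control period).
- snapshot(name): name is "scene" or "top" or "wrist"; returns a dict with "img" (480x640x3 uint8, red, green, blue), "depth" (480x640 float32, m along the optical axis (not along the pixel's ray), 0 where there is no reading), "fov_y" (degrees; the focal length in pixels is half the picture's height over the tangent of half this angle, whatever the lens; pixels are square), "cx", "cy" (the principal point, pixels), "R" (3x3) and "t" (3): a world point X has camera coordinates R X + t. Camera axes: x right, y down, z forward; pixel columns grow to the right and rows downward; lengths in m; the calibration is good to about 2 mm. A picture is of the moment at which its call begins.
- finish_job(): hands the job in, once; it reports no verdict.
Trained networks look in a picture, given as the dict that the camera call returned (one of the last four; its "shot" number tells which), for a name from the list of things; names that differ only in an ending like _2 or _b are one class to them, and where a whole thing is asked for, a point or a joint stands for the part that bears it (a point fixed in the world has none). Each returns a list of dicts, best first, with "score" (0 to 1); they miss things now and then, are a little off and sometimes report something else, mostly with a low value. They report only what shows in the picture. A call takes as long as a camera call. They do not tell look-alikes from the thing itself.
- regions_of(picture, target): "pixels" (480x640 bool, what is visible of it) and "extent" ([left, top, right, bottom] in pixels, round what is visible of it).
The state is a dict: "clock": time; "q": joint angles; "qd": joint speeds; "joint_torque": joint torques, N m; "tool_pos": TCP position; "eef_rot": TCP orientation; "contact_force": force on the tool from outside, world axes, zero at the start; "moment": the same for the moment, N m; "opening": opening from 0.0 (shut) to 1.0 (fully open).
Only numpy, scipy, OpenCV 4.12 (cv2) and the standard library are available. Lean on these libraries where they do the work, as an engineer would, in place of code of your own. Each camera call takes 0.05 s, during which the arm holds its last target.

## Working session

There is one attempt and no reset: what is moved stays moved. The work goes in short steps, Python scripts to look and compute and a tool call to move; the robot and the scene stay as the last step left them, time stands still between calls to the robot, and variables do not carry over. Pictures are saved under pics/ and viewed, and the job is handed in when it is done.

Besides the shell and the picture viewer there is one more tool, called after "Call:" as a command line: name --argument value ..., lists and objects as JSON in quotes. send_rows: Moves the arm, as the interface text tells. Its arguments: {"type":"object","properties":{"series":{"type":"array","items":{"type":"object","properties":{"grip":{"type":"number"},"dx":{"type":"number"},"dy":{"type":"number"},"dz":{"type":"number"},"turn":{"type":"number"}}}},"force":{"type":"number"}},"required":["series"]}

```bash
mkdir -p pics; ls; cat > h.py <<'E'
import numpy as np,cv2
from plant import get_state,snapshot,regions_of
def save(p,n): cv2.imwrite('pics/'+n+'.png',p['img'][:,:,::-1])
def f(p): return 240/np.tan(np.radians(p['fov_y'])/2)
def world(p,mask):
    v,u=np.nonzero(mask&(p['depth']>0)); z=p['depth'][v,u]
    c=np.stack([(u-p['cx'])/f(p)*z,(v-p['cy'])/f(p)*z,z],1)
    return (c-p['t'])@p['R'],u,v
def plane(p,u,v,h):
    d=p['R'].T@np.array([(u-p['cx'])/f(p),(v-p['cy'])/f(p),1]); o=-p['R'].T@p['t']
    return o+d*(h-o[2])/d[2]
def proj(p,X):
    c=p['R']@np.array(X)+p['t']; return c[:2]/c[2]*f(p)+[p['cx'],p['cy']]
E
python3 - <<'E'
from h import *
s=get_state();print({k:np.round(v,3).tolist() for k,v in s.items()})
for n in ['scene','top']:
    p=snapshot(n);save(p,n+'0');print(n,p['fov_y'],p['cx'],p['cy'],np.round(p['R'],3).tolist(),p['t'])
    for o in ['cylinder','dock','vee_stop','bush','ball_bearing','glass_vial']:
        for r in regions_of(p,o)[:4]:
            w,u,v=world(p,r['pixels'])
            if len(w): print(o,round(r['score'],2),np.round(r['extent']),np.round(np.median(w,0),3),np.round(np.percentile(w,2,axis=0),3),np.round(np.percentile(w,98,axis=0),3))
E
```

```text
pics
{'clock': 0.0, 'q': [1.198, 0.69, -0.195, 1.566, 0.157, 0.903, -0.215], 'qd': [-0.002, -0.001, 0.003, -0.002, -0.001, 0.002, -0.0], 'joint_torque': [0.002, -52.756, -1.266, -15.343, -0.053, 0.007, 0.0], 'tool_pos': [0.247, -0.573, 0.238], 'eef_rot': [0.979, 0.202, -0.0, -0.001], 'contact_force': [-0.101, -0.196, -0.337], 'moment': [-0.036, -0.025, 0.021], 'opening': 1.0}
scene 50.86055738328136 323.30660866683763 247.34125536425748 [[0.196, 0.981, -0.006], [0.86, -0.175, -0.48], [-0.472, 0.088, -0.877]] [-0.39199549 -0.44856791  1.13402492]
cylinder 0.95 [171. 238. 223. 301.] [0.629 0.077 0.058] [0.601 0.049 0.006] [0.646 0.1   0.156]
cylinder 0.78 [310.  90. 338. 168.] [0.392 0.319 0.067] [0.366 0.295 0.006] [0.408 0.345 0.156]
cylinder 0.75 [440. 178. 494. 252.] [0.615 0.517 0.059] [0.585 0.496 0.004] [0.636 0.549 0.156]
dock 0.96 [288. 183. 450. 305.] [0.662 0.35  0.034] [0.627 0.233 0.007] [0.699 0.421 0.259]
vee_stop 0.89 [294. 258. 375. 296.] [0.654 0.282 0.026] [0.62  0.224 0.016] [0.672 0.351 0.039]
vee_stop 0.51 [261. 327. 285. 354.] [0.731 0.169 0.012] [0.711 0.152 0.0
[... 457 characters left out ...]
2 -0.002] [0.637 0.543 0.154]
cylinder 0.8 [269. 325. 308. 368.] [0.388 0.318 0.012] [0.361 0.291 0.002] [0.411 0.347 0.154]
cylinder 0.63 [405. 195. 454. 233.] [0.617 0.079 0.018] [0.591 0.048 0.   ] [0.647 0.101 0.154]
dock 0.78 [201. 152. 352. 218.] [0.655 0.345 0.031] [0.621 0.233 0.004] [0.686 0.422 0.263]
vee_stop 0.6 [270. 179. 339. 217.] [0.65  0.288 0.024] [0.618 0.23  0.016] [0.67  0.35  0.038]
bush 0.55 [317. 149. 331. 162.] [0.725 0.258 0.015] [0.716 0.244 0.   ] [0.737 0.27  0.028]
ball_bearing 0.52 [360. 142. 382. 167.] [0.729 0.167 0.01 ] [0.71  0.149 0.001] [0.747 0.185 0.013]
glass_vial 0.78 [304. 241. 322. 257.] [0.554 0.275 0.059] [ 0.54   0.261 -0.002] [0.568 0.289 0.068]
```

View pics/scene0.png

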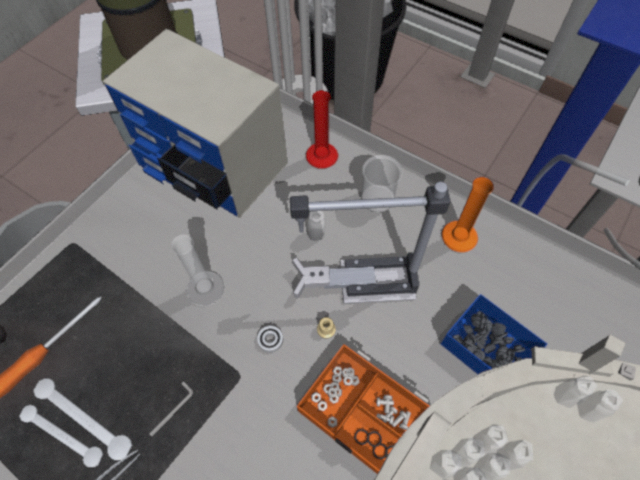

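View pics/top0.png

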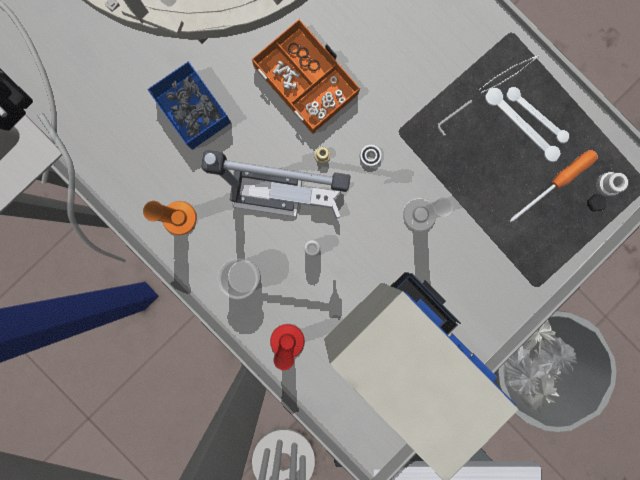

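The scene image shows the clear cylinder at about (200,270), the dock with its V at (300,275), the bush at (326,327), the bearing at (269,338) and the vial at (316,225). The red and orange cylinders are the look-alikes. Next I'll measure the exact positions. Rows can't tilt the tool directly, so I'll also check which areas are free for getting a lean.

```bash
python3 - <<'E'
from h import *
from scipy.optimize import least_squares
def circ(P):
    c=least_squares(lambda a:np.hypot(P[:,0]-a[0],P[:,1]-a[1])-a[2],[*P[:,:2].mean(0),.03],loss='soft_l1',f_scale=.002).x;return np.round(c,4)
for n in ['top','scene']:
    p=snapshot(n)
    for r in regions_of(p,'cylinder'):
        w,u,v=world(p,r['pixels'])
        if abs(np.median(w[:,1])-.08)<.04:
            cv2.imwrite(f'pics/cm_{n}.png',cv2.resize((p['img'][:,:,::-1]*(0.4+0.6*r['pixels'][...,None])).astype(np.uint8)[180:320,(380 if n=='top' else 140):(480 if n=='top' else 260)],None,fx=5,fy=4.2))
            for lo,hi in [(-.005,.009),(.01,.03),(.03,.06),(.06,.1),(.1,.14),(.145,.16)]:
                m=(w[:,2]>lo)&(w[:,2]<hi)
                if m.sum()>5: print(n,lo,m.sum(),np.round([w[m].min(0),w[m].max(0),w[m].mean(0)],3).tolist())
    for r in regions_of(p,'dock')[:1]:
        w,u,v=world(p,r['pixels'])
        for lo,hi in [(0,.012),(.012,.024),(.024,.03),(.03,.04),(.04,.06),(.06,.1),(.1,.16),(.16,.2),(.2,.225),(.225,.245),(.25,.27)]:
            m=(w[:,2]>lo)&(w[:,2]<hi)
            if m.sum()>5: print('dock',n,lo,m.sum(),np.round([w[m].min(0),w[m].max(0),np.median(w[m],0)],3).tolist())
    for r in regions_of(p,'vee_stop')[:1]:
        w,u,v=world(p,r['pixels']); m=(w[:,2]>.028)&(w[:,2]<.042)
        np.save(f'vee_{n}.npy',w[m])
    x0,y0=((250,170) if n=='scene' else (190,130))
    cv2.imwrite(f'pics/dock_{n}.png',cv2.resize(p['img'][y0:y0+140,x0:x0+200,::-1],None,fx=4,fy=4,interpolation=cv2.INTER_CUBIC))
    w,u,v=world(p,np.ones((480,640),bool))
    # height map max, 0.1 m cells
    print(n,'hmap rows x -0.1..1.0, cols y -0.5..1.2')
    for x in np.arange(-.1,1,.1):
        print(round(x,1),[ (round(float(w[k][:,2].max()),2) if (k:=(w[:,0]>=x)&(w[:,0]<x+.1)&(w[:,1]>=y)&(w[:,1]<y+.1)).sum()>3 else None) for y in np.arange(-.5,1.2,.1)])
E
```

```text
top -0.005 438 [[0.589, 0.044, -0.0], [0.65, 0.104, 0.009], [0.616, 0.08, 0.006]]
top 0.01 96 [[0.597, 0.057, 0.01], [0.645, 0.094, 0.03], [0.618, 0.081, 0.015]]
top 0.03 62 [[0.606, 0.071, 0.031], [0.631, 0.087, 0.06], [0.616, 0.083, 0.045]]
top 0.06 138 [[0.606, 0.06, 0.061], [0.63, 0.087, 0.1], [0.618, 0.076, 0.082]]
top 0.1 212 [[0.606, 0.06, 0.1], [0.632, 0.087, 0.14], [0.619, 0.073, 0.12]]
top 0.145 118 [[0.604, 0.058, 0.145], [0.633, 0.089, 0.157], [0.619, 0.07, 0.151]]
dock top 0 954 [[0.614, 0.24, 0.0], [0.736, 0.465, 0.012], [0.655, 0.374, 0.007]]
dock top 0.012 1258 [[0.618, 0.233, 0.012], [0.692, 0.419, 0.024], [0.652, 0.335, 0.022]]
dock top 0.024 246 [[0.614, 0.233, 0.024], [0.693, 0.415, 0.03], [0.647, 0.336, 0.025]]
dock top 0.03 602 [[0.61, 0.227, 0.03], [0.693, 0.421, 0.04], [0.648, 0.26, 0.035]]
dock top 0.04 24 [[0.645, 0.258, 0.04], [0.685, 0.417, 0.059], [0.663, 0.409, 0.048]]
dock top 0.06 44 [[0.661, 0.406, 0.061], [0.674, 0.419, 0.098], [0.664, 0.408, 0.079]]
dock top 0.1 82 [[0.661, 0.406, 0.101], [0.672, 0.419, 0.16], [0.663, 0.409, 0.132]]
dock top 0.16 34
[... 3519 characters left out ...]
0.2, 0.2, 0.16, 0.03, None, None, 0.23, 0.23, None, None, None]
0.4 [None, None, 0.03, 0.03, 0.01, 0.2, 0.2, 0.2, 0.09, 0.09, 0.03, None, 0.22, 0.22, None, None, None]
0.5 [None, None, 0.03, 0.01, 0.01, 0.1, 0.13, 0.07, 0.09, 0.09, 0.16, 0.19, 0.24, None, None, None, None]
0.6 [None, None, 0.03, 0.03, 0.02, 0.16, 0.01, 0.25, 0.25, 0.27, 0.26, 0.28, 0.24, -0.03, None, None, None]
0.7 [None, None, 0.03, 0.03, 0.01, 0.01, 0.02, 0.04, 0.04, 0.05, 0.05, 0.29, 0.12, None, None, None, None]
0.8 [None, None, 0.01, 0.01, 0.01, 0.01, 0.04, 0.05, 0.19, 0.2, 0.26, 0.01, 0.01, None, None, None, None]
0.9 [None, None, None, None, None, 0.0, 0.01, 0.25, 0.25, 0.24, 0.26, None, None, None, None, None, None]
```

```bash
python3 - <<'E'
from h import *
p=snapshot('wrist');save(p,'w0')
E
```

```text
(no output)
```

View pics/dock_scene.png

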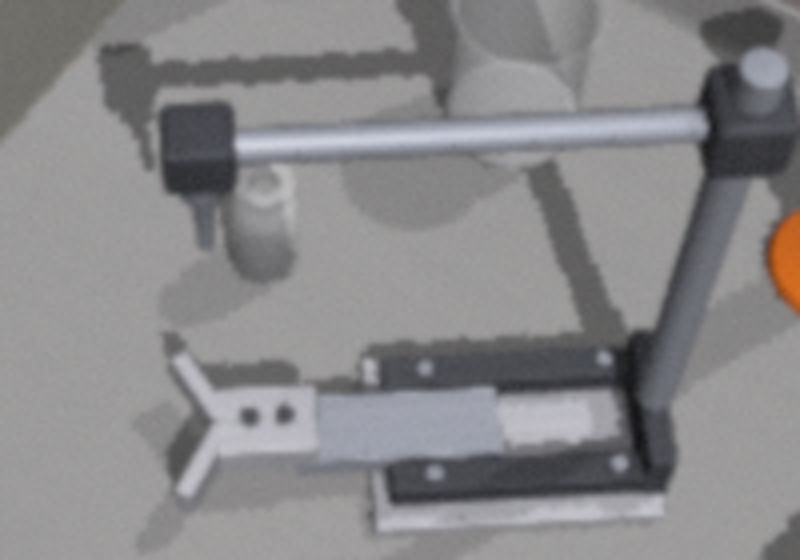

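View pics/dock_top.png

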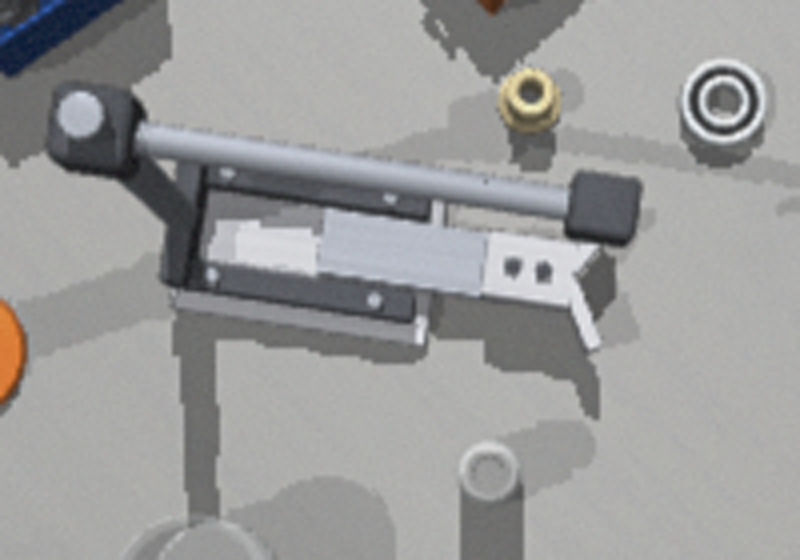

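View pics/w0.png

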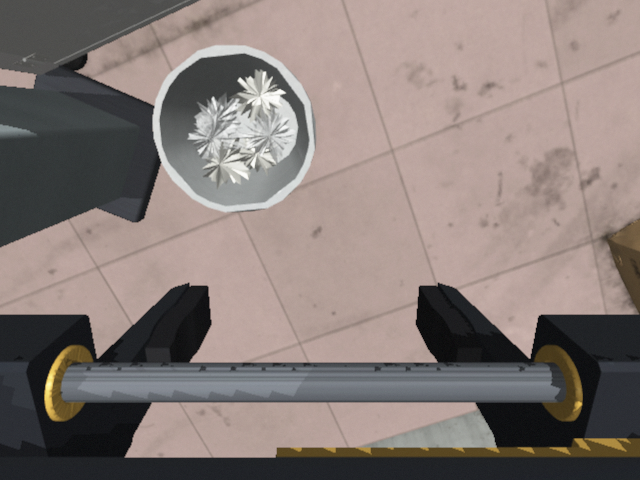

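```bash
python3 - <<'E'
from h import *
for n in ['top','scene']:
    p=snapshot(n); print(n,'cam',np.round(-p['R'].T@p['t'],3))
    w,u,v=world(p,np.ones((480,640),bool))
    roi=(w[:,0]>.58)&(w[:,0]<.72)&(w[:,1]>.19)&(w[:,1]<.45)
    w=w[roi];u=u[roi];v=v[roi]
    m=(w[:,2]>.236)&(w[:,2]<.25)&(w[:,1]>.27)&(w[:,1]<.385)
    k=np.polyfit(w[m,1],w[m,0],1);print('arm bar',m.sum(),k,'z',w[m,2].max(), 'x at .238,.414',np.polyval(k,[.238,.414]))
    m=(w[:,2]>.255)&(w[:,1]>.38);print('post top',np.round([w[m].min(0),w[m].max(0)],3).tolist())
    m=(w[:,2]>.215)&(w[:,1]<.27);print('block',np.round([w[m].min(0),w[m].max(0)],3).tolist())
    m=(w[:,2]>.165)&(w[:,2]<.215)&(w[:,1]<.27);print('nozzle',m.sum(),np.round(np.c_[w[m],u[m],v[m]],3)[::6].tolist())
    m=(w[:,2]>.03)&(w[:,2]<.04)&(w[:,1]<.29);q=w[m]
    # slide by y bins
    for y in np.arange(.22,.285,.006):
        a=q[(q[:,1]>=y)&(q[:,1]<y+.006)]
        if len(a):print('V',round(y+.003,3),len(a),np.round([a[:,0].min(),a[:,0].max()],3))
    # bed slide edges
    for y in np.arange(.29,.41,.02):
        a=w[(w[:,1]>=y)&(w[:,1]<y+.01)&(w[:,2]>.005)&(w[:,2]<.05)]
        print('bed',round(y+.005,3),np.round([a[:,0].min(),a[:,0].max()],3))
E
```

```text
top cam [0.547 0.289 0.886]
arm bar 690 [0.14473186 0.60844624] z 0.24362392484047596 x at .238,.414 [0.64289242 0.66836523]
post top [[0.661, 0.407, 0.255], [0.676, 0.422, 0.267]]
block [[0.632, 0.227, 0.226], [0.655, 0.27, 0.25]]
nozzle 0 []
V 0.223 1 [0.614 0.614]
V 0.229 33 [0.61  0.657]
V 0.235 69 [0.615 0.659]
V 0.241 52 [0.628 0.659]
V 0.247 51 [0.63  0.659]
V 0.253 66 [0.631 0.661]
V 0.259 50 [0.632 0.661]
V 0.265 49 [0.633 0.663]
V 0.271 67 [0.633 0.662]
V 0.277 32 [0.635 0.662]
bed 0.295 [0.636 0.681]
bed 0.315 [0.615 0.68 ]
bed 0.335 [0.617 0.684]
bed 0.355 [0.62  0.687]
bed 0.375 [0.624 0.689]
bed 0.395 [0.627 0.692]
scene cam [0.998 0.206 0.777]
arm bar 803 [0.14158477 0.61120146] z 0.24524568550039658 x at .238,.414 [0.64489863 0.66981755]
post top [[0.661, 0.407, 0.255], [0.676, 0.424, 0.269]]
block [[0.632, 0.229, 0.216], [0.657, 0.27, 0.251]]
nozzle 63 [[0.646, 0.234, 0.214, 295.0, 219.0], [0.65, 0.239, 0.214, 299.0, 221.0], [0.647, 0.241, 0.206, 300.0, 222.0], [0.645, 0.241, 0.201, 300.0, 223.0], [0.649, 0.241, 0.204, 301.0, 224.0], [0.647, 0.243, 0.198, 302.0, 225.0], [0.645, 0.244, 0.192, 303.0, 226.0], [0.644, 0.239, 0.187, 299.0, 228.0], [0.646, 0.24, 0.187, 300.0, 229.0], [0.646, 0.242, 0.184, 302.0, 230.0], [0.646, 0.239, 0.179, 300.0, 232.0]]
V 0.223 28 [0.66  0.674]
V 0.229 57 [0.61  0.672]
V 0.235 81 [0.611 0.663]
V 0.241 71 [0.625 0.659]
V 0.247 68 [0.629 0.659]
V 0.253 57 [0.631 0.661]
V 0.259 66 [0.632 0.661]
V 0.265 64 [0.632 0.663]
V 0.271 62 [0.632 0.663]
V 0.277 61 [0.634 0.663]
V 0.283 3 [0.635 0.638]
bed 0.295 [0.636 0.692]
bed 0.315 [0.613 0.695]
bed 0.335 [0.626 0.697]
bed 0.355 [0.619 0.701]
bed 0.375 [0.624 0.704]
bed 0.395 [0.618 0.706]
```

The cylinder stands at about (0.619, 0.074) and the dock origin at about (0.644, 0.240). The push direction is about (0.14, 0.99) and the seat is at about (0.642, 0.224). The cylinder is already within about 1.5 mm of the dock axis.

Rows can't tilt the tool, so I'll check how the arm behaves at its reach limit. If it leans there and keeps the lean, that solves it. I'll move inward first.

Call:
send_rows --series '[{"dy":-40,"dx":-20,"grip":0},{"dy":-40,"dx":-20},{"dy":-40,"dx":-20},{"dy":-40,"dx":-20}]'

```text
schema error: expected keys grip, dx, dy, dz, turn
```

```bash
python3 - <<'E'
from h import *
s=get_state();print({k:np.round(v,3).tolist() for k,v in s.items()})
E
```

```text
{'clock': 1.25, 'q': [1.198, 0.689, -0.195, 1.565, 0.157, 0.903, -0.215], 'qd': [0.001, -0.0, -0.0, 0.003, -0.001, -0.002, -0.0], 'joint_torque': [0.001, -52.749, -1.267, -15.374, -0.052, -0.001, 0.0], 'tool_pos': [0.247, -0.574, 0.239], 'eef_rot': [0.979, 0.202, 0.0, 0.0], 'contact_force': [0.392, -0.04, -0.031], 'moment': [0.023, 0.018, -0.024], 'opening': 1.0}
```

Call:
send_rows --series '[{"grip":0,"dx":-20,"dy":-40,"dz":0,"turn":0},{"grip":0,"dx":-20,"dy":-40,"dz":0,"turn":0},{"grip":0,"dx":-20,"dy":-40,"dz":0,"turn":0},{"grip":0,"dx":-20,"dy":-40,"dz":0,"turn":0}]'

```text
clock: 1.65
tool_pos: [0.1093, -0.4576, 0.2389]
eef_rot: [0.979, 0.202, -0.0, 0.0]
contact_force: [-0.5, -1.0, 1.0]
opening: 0.658
```

```bash
python3 - <<'E'
from h import *
s=get_state();print({k:np.round(v,3).tolist() for k,v in s.items()})
E
```

```text
{'clock': 1.65, 'q': [1.381, 0.495, -0.216, 2.016, 0.17, 0.647, -0.109], 'qd': [0.54, -0.434, -0.043, 0.993, 0.035, -0.568, 0.357], 'joint_torque': [-4.233, -37.827, -1.67, -12.852, -0.189, 0.649, -0.412], 'tool_pos': [0.109, -0.458, 0.239], 'eef_rot': [0.979, 0.202, -0.0, 0.0], 'contact_force': [-0.475, -1.037, 1.035], 'moment': [-0.035, 0.099, 0.005], 'opening': 0.658}
```

Call:
send_rows --series '[{"grip":0,"dx":0,"dy":0,"dz":0,"turn":-0.146},{"grip":0,"dx":0,"dy":0,"dz":0,"turn":-0.146},{"grip":0,"dx":0,"dy":0,"dz":0,"turn":-0.146},{"grip":0,"dx":0,"dy":0,"dz":0,"turn":-0.146},{"grip":0,"dx":0,"dy":0,"dz":0,"turn":-0.146},{"grip":0,"dx":0,"dy":0,"dz":0,"turn":-0.146},{"grip":0,"dx":0,"dy":0,"dz":0,"turn":-0.146},{"grip":0,"dx":20,"dy":-34,"dz":0,"turn":0},{"grip":0,"dx":20,"dy":-34,"dz":0,"turn":0},{"grip":0,"dx":20,"dy":-34,"dz":0,"turn":0},{"grip":0,"dx":20,"dy":-34,"dz":0,"turn":0},{"grip":0,"dx":20,"dy":-34,"dz":0,"turn":0}]'

```text
clock: 2.85
tool_pos: [-0.0446, -0.3349, 0.2389]
eef_rot: [0.755, 0.655, -0.0, 0.0]
contact_force: [-1.1, -0.6, 0.4]
opening: 0.004
```

```bash
python3 - <<'E'
from h import *
s=get_state();print({k:np.round(v,3).tolist() for k,v in s.items()})
p=snapshot('scene');save(p,'s1')
E
```

```text
{'clock': 2.85, 'q': [1.968, 0.374, -0.558, 2.346, 0.41, 0.508, 0.938], 'qd': [0.962, -0.246, -0.057, 0.532, 0.027, -0.321, 0.761], 'joint_torque': [-6.238, -28.224, -2.781, -8.974, -0.165, 0.407, -0.877], 'tool_pos': [-0.045, -0.335, 0.239], 'eef_rot': [0.755, 0.655, -0.0, 0.0], 'contact_force': [-1.063, -0.639, 0.45], 'moment': [-0.073, 0.037, 0.031], 'opening': 0.004}
```

View pics/s1.png

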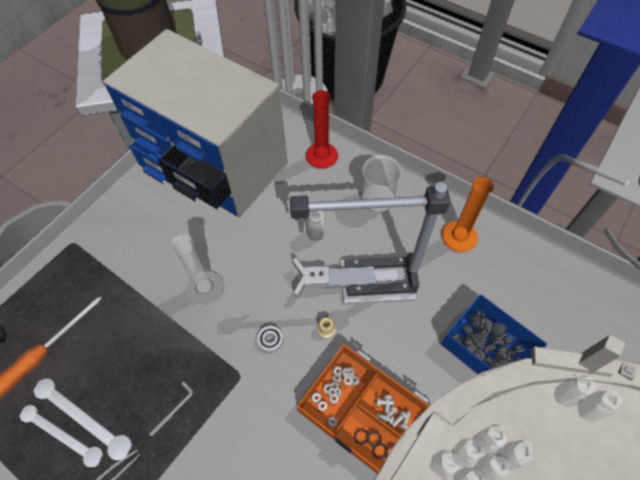

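Call:
send_rows --series '[{"grip":0,"dx":25,"dy":0,"dz":0,"turn":0},{"grip":0,"dx":25,"dy":0,"dz":0,"turn":0},{"grip":0,"dx":25,"dy":0,"dz":0,"turn":0},{"grip":0,"dx":25,"dy":0,"dz":0,"turn":0}]'

```text
clock: 3.3
tool_pos: [-0.0314, -0.2453, 0.2389]
eef_rot: [0.755, 0.655, 0.004, -0.007]
contact_force: [-0.5, 0.0, -0.9]
opening: 0.006
```

```bash
python3 - <<'E'
from h import *
s=get_state();print({k:np.round(v,3).tolist() for k,v in s.items()})
E
```

```text
{'clock': 3.3, 'q': [2.09, 0.305, -0.78, 2.548, 0.515, 0.441, 0.714], 'qd': [1.615, 0.215, -2.388, 0.109, 1.115, 0.462, -1.662], 'joint_torque': [-9.832, -25.085, 3.408, -6.871, -1.597, -0.692, 2.458], 'tool_pos': [-0.031, -0.245, 0.239], 'eef_rot': [0.755, 0.655, 0.004, -0.007], 'contact_force': [-0.542, 0.041, -0.881], 'moment': [-0.015, -0.034, 0.057], 'opening': 0.006}
```

Call:
send_rows --series '[{"grip":0,"dx":20,"dy":0,"dz":0,"turn":0},{"grip":0,"dx":20,"dy":0,"dz":0,"turn":0}]'

```text
clock: 3.5
tool_pos: [-0.0255, -0.2257, 0.2412]
eef_rot: [0.753, 0.658, 0.017, -0.018]
contact_force: [0.2, 0.6, 0.2]
opening: 0.001
```

```bash
cat > st.py <<'E'
from h import *
from scipy.spatial.transform import Rotation as R
s=get_state();M=R.from_quat(s['eef_rot']).as_matrix()
print('t',round(s['clock'],2),'q',np.round(s['q'],2).tolist(),'pos',np.round(s['tool_pos'],4).tolist(),'F',np.round(s['contact_force'],1).tolist())
print('x',np.round(M[:,0],3),'y',np.round(M[:,1],3),'z',np.round(M[:,2],3),'op',round(s['opening'],3))
E
python3 st.py
```

```text
t 3.5 q [2.36, 0.4, -1.24, 2.56, 0.66, 0.6, 0.42] pos [-0.0255, -0.2257, 0.2412] F [0.2, 0.6, 0.2]
x [0.135 0.99  0.048] y [ 0.991 -0.135 -0.005] z [ 0.002  0.049 -0.999] op 0.001
```

It tilts in the wanted direction, so I'll continue.

Call:
send_rows --series '[{"grip":0,"dx":20,"dy":0,"dz":0,"turn":0},{"grip":0,"dx":20,"dy":0,"dz":0,"turn":0},{"grip":0,"dx":20,"dy":0,"dz":0,"turn":0}]'

```text
clock: 3.8
tool_pos: [-0.0197, -0.1892, 0.2673]
eef_rot: [0.753, 0.657, 0.027, -0.024]
contact_force: [-1.0, 0.5, -0.2]
opening: 0.008
```

```bash
python3 st.py
```

```text
t 3.8 q [2.58, 0.33, -1.47, 2.56, 0.48, 0.67, 0.57] pos [-0.0197, -0.1892, 0.2673] F [-1.0, 0.5, -0.2]
x [0.136 0.988 0.073] y [ 0.991 -0.136 -0.001] z [ 0.009  0.072 -0.997] op 0.008
```

Call:
send_rows --series '[{"grip":0,"dx":-35,"dy":0,"dz":0,"turn":0},{"grip":0,"dx":-35,"dy":0,"dz":0,"turn":0},{"grip":0,"dx":-35,"dy":0,"dz":0,"turn":0},{"grip":0,"dx":-40,"dy":0,"dz":30,"turn":0},{"grip":0,"dx":0,"dy":0,"dz":40,"turn":0},{"grip":0,"dx":0,"dy":0,"dz":40,"turn":0},{"grip":0,"dx":0,"dy":0,"dz":40,"turn":0}]'

```text
clock: 4.5
tool_pos: [-0.0386, -0.3238, 0.1107]
eef_rot: [0.753, 0.657, 0.024, -0.024]
contact_force: [-0.0, -2.3, -0.8]
opening: 0.007
```

```bash
python3 st.py
```

```text
t 4.5 q [2.05, 0.8, -0.84, 2.46, 1.32, 0.56, -0.06] pos [-0.0386, -0.3238, 0.1107] F [-0.0, -2.3, -0.8]
x [0.136 0.988 0.069] y [ 0.991 -0.136 -0.005] z [ 0.005  0.069 -0.998] op 0.007
```

The tilt is retained after moving away from the limit. I'll do more of it here, where the inner limit blocks more directly.

Call:
send_rows --series '[{"grip":0,"dx":20,"dy":0,"dz":0,"turn":0},{"grip":0,"dx":20,"dy":0,"dz":0,"turn":0},{"grip":0,"dx":20,"dy":0,"dz":0,"turn":0},{"grip":0,"dx":20,"dy":0,"dz":0,"turn":0}]'

```text
clock: 4.9
tool_pos: [-0.0298, -0.2752, 0.1191]
eef_rot: [0.752, 0.657, 0.035, -0.04]
contact_force: [50.2, -10.3, 63.0]
opening: 0.006
```

```bash
python3 st.py
```

```text
t 4.9 q [2.24, 1.06, -1.47, 2.56, 1.22, 1.07, -0.32] pos [-0.0298, -0.2752, 0.1191] F [50.2, -10.3, 63.0]
x [0.135 0.985 0.106] y [ 0.991 -0.134 -0.014] z [-0.     0.107 -0.994] op 0.006
```

Call:
send_rows --series '[{"grip":0,"dx":-30,"dy":0,"dz":-15,"turn":0},{"grip":0,"dx":-30,"dy":0,"dz":-15,"turn":0}]'

```text
clock: 5.1
tool_pos: [-0.0377, -0.3377, 0.1424]
eef_rot: [0.751, 0.658, 0.036, -0.04]
contact_force: [0.9, -1.0, -0.3]
opening: 0.009
```

```bash
python3 st.py;python3 - <<'E'
from h import *
p=snapshot('wrist');save(p,'w1')
p=snapshot('top');save(p,'t1')
E
```

```text
t 5.1 q [2.31, 1.03, -1.46, 2.35, 1.11, 1.14, -0.02] pos [-0.0377, -0.3377, 0.1424] F [0.9, -1.0, -0.3]
x [0.13  0.986 0.108] y [ 0.991 -0.13  -0.012] z [ 0.002  0.108 -0.994] op 0.009
```

View pics/w1.png

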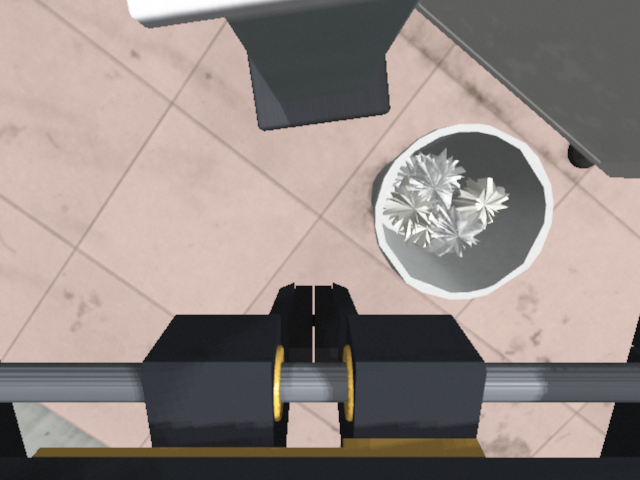

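```bash
cat > fk.py <<'E'
import numpy as np, itertools
from scipy.spatial.transform import Rotation as R
from scipy.optimize import least_squares
D=[([1.198,.689,-.195,1.565,.157,.903,-.215],[.247,-.574,.239],[.979,.202,0,0]),
([1.381,.495,-.216,2.016,.17,.647,-.109],[.109,-.458,.239],[.979,.202,0,0]),
([1.968,.374,-.558,2.346,.41,.508,.938],[-.0446,-.3349,.2389],[.755,.655,0,0]),
([2.09,.305,-.78,2.548,.515,.441,.714],[-.0314,-.2453,.2389],[.755,.655,.004,-.007]),
([2.36,.4,-1.24,2.56,.66,.6,.42],[-.0255,-.2257,.2412],[.753,.658,.017,-.018]),
([2.58,.33,-1.47,2.56,.48,.67,.57],[-.0197,-.1892,.2673],[.753,.657,.027,-.024]),
([2.05,.8,-.84,2.46,1.32,.56,-.06],[-.0386,-.3238,.1107],[.753,.657,.024,-.024]),
([2.31,1.03,-1.46,2.35,1.11,1.14,-.02],[-.0377,-.3377,.1424],[.751,.658,.036,-.04])]
def fk(q,s,P,full=False):
    # s signs 7, P: o1,o7,h,r0,a,e,b,c, e2
    o1,o7,h,r0,a,e,b,c,e2=P
    T=R.from_euler('z',s[0]*q[0]+o1); p=np.array([0,0,h]); pts=[p]
    p=p+T.apply([r0,0,0]); T=T*R.from_euler('y',s[1]*q[1])*R.from_euler('z',s[2]*q[2])
    p=p+T.apply([e,0,a]);pts.append(p); T=T*R.from_euler('y',s[3]*q[3])
    p=p+T.apply([-e,0,0])
    T=T*R.from_euler('z',s[4]*q[4]); p=p+T.apply([0,0,b]);pts.append(p)
    T=T*R.from_euler('y',s[5]*q[5]); p=p+T.apply([e2,0,0]); T=T*R.from_euler('z',s[6]*q[6]+o7)
    p=p+T.apply([0,0,c])
    return (p,T,pts) if full else (p,T)
def fit():
    best=None
    for s3,s5,s7 in itertools.product([1,-1],repeat=3):
      for s1 in [1,-1]:
       for s6 in [1,-1]:
        for o1 in [0,np.pi]:
         for o7 in [0,np.pi/2,-np.pi/2,np.pi]:
          s=[s1,1,s3,1,s5,s6,s7]
          def res(P):
            out=[]
            for q,p,qt in D:
                pp,T=fk(q,s,P); out+=list((pp-p)*3)+list((T*R.from_quat(qt).inv()).as_rotvec())
            return out
          P0=[o1,o7,.3,0,.55,0,.35,.28,0]
          c=np.sum(np.square(res(P0)))
          if best is None or c<best[0]+3:
            r=least_squares(res,P0,max_nfev=40)
            if best is None or r.cost<best[0]: best=(r.cost,s,r.x,np.abs(r.fun).max())
    return best
if __name__=='__main__':
    b=fit();print(b); np.save('fkp.npy',np.r_[b[1],b[2]])
E
time python3 fk.py
```

```text
(np.float64(0.004901175760902694), [-1, 1, -1, 1, -1, 1, -1], array([-0.08248385,  1.48697349,  0.37634311,  0.01095027,  0.56054825,
       -0.0021262 ,  0.35501066,  0.3540413 ,  0.01197812]), np.float64(0.054209801640521))
real	0m2.099s
user	0m2.434s
sys	0m0.119s
```

```bash
cat > fk2.py <<'E'
import numpy as np
from fk import D,R
from scipy.optimize import least_squares
b=np.load('fkp.npy');
# general product of joints: x = offsets(7), link translations 8x3
def fk(q,X,full=False):
    off=X[:7];L=X[7:].reshape(8,3)
    T=R.identity();p=L[0].copy();pts=[p]
    for i in range(7):
        T=T*R.from_euler('z' if i%2==0 else 'y',(-1 if i%2==0 else 1)*q[i]+off[i]); p=p+T.apply(L[i+1]);pts.append(p)
    return (p,T,pts) if full else (p,T)
def x0():
    o1,o7,h,r0,a,e,bb,c,e2=b[7:]
    L=np.zeros((8,3));L[0]=[0,0,h];L[2+0]=[0,0,0];L[3]=[0,0,a];L[5]=[0,0,bb];L[7]=[0,0,c]
    return np.r_[o1,0,0,0,0,0,o7,L.ravel()]
def fit(D=D,reg=.01):
    X0=x0();X0[0]=0;X0[6]=np.pi/2
    def res(X):
        out=[]
        for q,p,qt in D:
            pp,T=fk(q,X); out+=list((pp-p)*3)+list((T*R.from_quat(qt).inv()).as_rotvec())
        return np.r_[out,reg*(X-X0)]
    r=least_squares(res,X0);n=len(D)*6
    return r.x,r.fun[:n].reshape(-1,6)
if __name__=='__main__':
    X,f=fit();print(np.round(X[:7],3),np.round(X[7:].reshape(8,3),3));print(np.round(np.abs(f).max(1),3))
    np.save('X.npy',X)
E
python3 fk2.py
```

```text
[-2.000e-03  0.000e+00  1.000e-03  2.000e-03 -1.000e-03 -1.000e-03
  1.569e+00] [[ 0.005  0.008  0.413]
 [ 0.023 -0.006  0.036]
 [-0.026 -0.006 -0.001]
 [ 0.016 -0.023  0.559]
 [ 0.001 -0.023 -0.01 ]
 [ 0.004  0.002  0.345]
 [-0.     0.002  0.038]
 [-0.     0.004  0.392]]
[0.001 0.002 0.002 0.002 0.003 0.004 0.007 0.006]
```

```bash
cat > sim.py <<'E'
import numpy as np
from fk2 import fk,R
from scipy.optimize import least_squares
X=np.load('X.npy')
lo=np.array([-3.01,-.46,-1.47,.13,-1,.04,-2.66])+1e-3;hi=np.array([3.01,2.08,1.51,2.56,4.14,2.09,2.66])-1e-3
def ik(q,pt,Rt,w=1.0,reg=1e-3):
    def res(x):
        p,T=fk(x,X);return np.r_[(p-pt),w*(T*Rt.inv()).as_rotvec(),reg*(x-q)]
    return least_squares(res,np.clip(q,lo+1e-4,hi-1e-4),bounds=(lo,hi),max_nfev=30).x
def row(q,d,turn=0,w=1.0,reg=1e-3):
    p,T=fk(q,X);d=np.array(d)/1000
    return ik(q,p+T.apply(d),T*R.from_euler('z',turn),w,reg)
def show(q,tag=''):
    p,T,pts=fk(q,X,True);print(tag,'q',np.round(q,2).tolist(),'p',np.round(p,3).tolist(),'z',np.round(T.as_matrix()[:,2],3).tolist(),'elb',np.round(pts[3],2),'wr',np.round(pts[5],2))
E
python3 - <<'E'
from sim import *
show([2.24,1.06,-1.47,2.56,1.22,1.07,-.32],'contact')
for w in [.1,.3,1]:
    q=np.array([2.05,.8,-.84,2.46,1.32,.56,-.06])
    for i in range(4): q=row(q,[20,0,0],w=w)
    show(q,f'w{w}')
    q=np.array([2.09,.305,-.78,2.548,.515,.441,.714])
    for i in range(5): q=row(q,[20,0,0],w=w)
    show(q,f'  w{w}')
E
```

```text
contact q [2.24, 1.06, -1.47, 2.56, 1.22, 1.07, -0.32] p [-0.027, -0.274, 0.119] z [0.004, 0.116, -0.993] elb [-0.31 -0.39  0.72] wr [-0.03 -0.33  0.55]
w0.1 q [2.06, 0.82, -0.92, 2.56, 1.26, 0.58, -0.1] p [-0.029, -0.248, 0.118] z [0.026, 0.17, -0.985] elb [-0.21 -0.36  0.83] wr [-0.04 -0.32  0.54]
  w0.1 q [2.28, 0.33, -1.06, 2.56, 0.33, 0.64, 0.8] p [-0.018, -0.153, 0.253] z [0.025, 0.212, -0.977] elb [-0.14 -0.14  0.98] wr [-0.03 -0.24  0.67]
w0.3 q [2.07, 0.8, -0.93, 2.56, 1.28, 0.58, -0.13] p [-0.031, -0.261, 0.122] z [0.021, 0.137, -0.99] elb [-0.21 -0.36  0.84] wr [-0.04 -0.32  0.55]
  w0.3 q [2.41, 0.22, -1.13, 2.56, 0.27, 0.61, 0.91] p [-0.021, -0.17, 0.269] z [0.011, 0.115, -0.993] elb [-0.11 -0.08  0.99] wr [-0.03 -0.22  0.7 ]
w1 q [2.08, 0.77, -0.94, 2.56, 1.33, 0.58, -0.16] p [-0.034, -0.281, 0.129] z [0.013, 0.082, -0.997] elb [-0.21 -0.34  0.85] wr [-0.04 -0.32  0.56]
  w1 q [2.61, 0.11, -1.24, 2.56, 0.17, 0.58, 1.08] p [-0.023, -0.183, 0.284] z [-0.001, 0.031, -1.0] elb [-0.07 -0.03  1.  ] wr [-0.03 -0.2   0.71]
```

```bash
python3 - <<'E'
from sim import *
q0=np.array([2.31,1.03,-1.46,2.35,1.11,1.14,-.02])
for back in [0,60,120]:
  for w in [.3,.8]:
    q=q0.copy()
    for i in range(back//20): q=row(q,[-20,0,0],w=w)
    show(q,f'back{back} w{w}')
    for i in range(16):
        q=row(q,[0,0,30],w=w)
        if i%3==0: show(q,'  dn')
E
```

```text
back0 w0.3 q [2.31, 1.03, -1.46, 2.35, 1.11, 1.14, -0.02] p [-0.038, -0.337, 0.143] z [-0.001, 0.11, -0.994] elb [-0.33 -0.36  0.74] wr [-0.04 -0.39  0.57]
  dn q [2.28, 1.09, -1.41, 2.38, 1.2, 1.13, -0.1] p [-0.038, -0.334, 0.113] z [-0.001, 0.11, -0.994] elb [-0.33 -0.38  0.71] wr [-0.04 -0.38  0.54]
  dn q [2.21, 1.29, -1.29, 2.45, 1.48, 1.16, -0.29] p [-0.038, -0.324, 0.023] z [-0.001, 0.11, -0.994] elb [-0.33 -0.44  0.6 ] wr [-0.04 -0.37  0.45]
  dn q [2.19, 1.5, -1.17, 2.45, 1.72, 1.24, -0.39] p [-0.038, -0.314, -0.066] z [-0.001, 0.11, -0.994] elb [-0.34 -0.46  0.49] wr [-0.04 -0.36  0.36]
  dn q [2.2, 1.69, -1.06, 2.38, 1.93, 1.29, -0.37] p [-0.038, -0.304, -0.156] z [-0.001, 0.11, -0.994] elb [-0.34 -0.45  0.38] wr [-0.04 -0.35  0.27]
  dn q [2.23, 1.85, -0.94, 2.25, 2.09, 1.29, -0.31] p [-0.038, -0.294, -0.245] z [-0.001, 0.11, -0.994] elb [-0.35 -0.42  0.29] wr [-0.04 -0.34  0.18]
  dn q [2.26, 1.99, -0.84, 2.09, 2.22, 1.23, -0.23] p [-0.038, -0.284, -0.334] z [-0.001, 0.11, -0.994] elb [-0.35 -0.39  0.22] wr [-0.04 -0.33  0.09]
back0 w0.8 q [2.31, 1.03, -1.46, 2.35, 1.11,
[... 4519 characters left out ...]
12] p [-0.055, -0.442, 0.01] z [-0.001, 0.11, -0.994] elb [-0.35 -0.43  0.59] wr [-0.06 -0.49  0.44]
  dn q [2.23, 1.46, -1.16, 2.08, 1.56, 1.18, 0.05] p [-0.055, -0.432, -0.079] z [-0.001, 0.11, -0.994] elb [-0.35 -0.45  0.51] wr [-0.06 -0.48  0.35]
  dn q [2.22, 1.62, -1.07, 2.03, 1.74, 1.17, 0.02] p [-0.055, -0.422, -0.169] z [-0.001, 0.11, -0.994] elb [-0.35 -0.45  0.42] wr [-0.06 -0.47  0.26]
  dn q [2.22, 1.77, -0.98, 1.93, 1.88, 1.14, 0.04] p [-0.055, -0.412, -0.258] z [-0.001, 0.11, -0.994] elb [-0.35 -0.44  0.34] wr [-0.06 -0.46  0.17]
  dn q [2.22, 1.91, -0.91, 1.79, 1.99, 1.08, 0.09] p [-0.055, -0.402, -0.348] z [-0.001, 0.11, -0.994] elb [-0.34 -0.42  0.26] wr [-0.06 -0.45  0.08]
```

```bash
python3 - <<'E'
from h import *
for n in ['top','scene']:
    p=snapshot(n)
    w,u,v=world(p,np.ones((480,640),bool))
    H=np.full((480,640),-9.);H[v,u]=w[:,2];
    D=np.zeros((480,640));
    img=np.clip((H+1)/2.2*255,0,255).astype(np.uint8)
    cv2.imwrite(f'pics/H_{n}.png',cv2.applyColorMap(img,cv2.COLORMAP_JET))
    m=(w[:,2]>.28);
    from collections import Counter
    c=Counter(map(tuple,np.round(w[m][:,:3]/.1).astype(int)))
    print(n,[(np.array(k)/10).tolist()+[x] for k,x in sorted(c.items()) if x>5])
    m=w[:,1]>.5
    c=Counter(map(tuple,np.round(w[m&(w[:,0]<.45)&(w[:,2]>-.7)][:,:3]/.1).astype(int)))
    print(n,'left',[(np.array(k)/10).tolist()+[x] for k,x in sorted(c.items()) if x>10])
E
```

```text
top [[0.3, 0.5, 0.4, 1003], [0.3, 0.5, 0.5, 94], [0.4, 0.5, 0.4, 204], [0.4, 0.5, 0.5, 378], [0.4, 0.6, 0.4, 14], [0.4, 0.6, 0.5, 67], [0.7, 0.6, 0.3, 365], [0.7, 0.7, 0.3, 522], [0.8, 0.7, 0.3, 109]]
top left [[0.3, 0.5, 0.4, 933], [0.3, 0.5, 0.5, 94], [0.3, 0.8, -0.7, 13], [0.3, 0.8, -0.6, 26], [0.3, 0.8, -0.5, 30], [0.3, 0.8, -0.4, 42], [0.3, 0.8, -0.3, 56], [0.3, 0.8, -0.2, 73], [0.3, 0.8, -0.1, 100], [0.3, 0.8, 0.0, 62], [0.4, 0.5, 0.4, 204], [0.4, 0.5, 0.5, 378], [0.4, 0.6, 0.4, 14], [0.4, 0.6, 0.5, 67], [0.4, 0.8, -0.7, 137], [0.4, 0.8, -0.6, 341], [0.4, 0.8, -0.5, 410], [0.4, 0.8, -0.4, 518], [0.4, 0.8, -0.3, 663], [0.4, 0.8, -0.2, 869], [0.4, 0.8, -0.1, 1172], [0.4, 0.8, 0.0, 1261], [0.4, 0.8, 0.1, 41], [0.4, 0.9, -0.4, 12], [0.4, 0.9, -0.3, 12], [0.4, 0.9, -0.2, 12], [0.4, 0.9, -0.1, 22]]
scene [[0.7, 0.6, 0.3, 115]]
scene left [[-1.0, 1.0, -0.7, 14], [-0.9, 1.0, -0.7, 231], [-0.9, 1.1, -0.7, 40], [-0.8, 0.5, -0.6, 13], [-0.8, 1.0, -0.7, 37], [-0.8, 1.1, -0.7, 261], [-0.8, 1.2, -0.7, 40], [-0.7, 0.8, -0.6, 141], [-0.7, 0.8, -0.5, 144], [-0.7, 1.1, -0.7, 41], [-0.7, 1.2, -0.
[... 727 characters left out ...]
7, 262], [-0.5, 1.4, -0.6, 46], [-0.5, 1.4, -0.5, 50], [-0.5, 1.4, -0.4, 30], [-0.4, 1.4, -0.7, 180], [-0.4, 1.4, -0.6, 421], [-0.4, 1.4, -0.5, 434], [-0.4, 1.4, -0.4, 361], [-0.4, 1.5, -0.7, 154], [-0.4, 1.5, -0.6, 368], [-0.4, 1.5, -0.5, 169], [-0.3, 1.5, -0.7, 58], [-0.3, 1.5, -0.6, 123], [-0.3, 1.5, -0.5, 57], [-0.2, 1.6, -0.7, 131], [-0.2, 1.6, -0.6, 228], [-0.2, 1.7, -0.7, 24], [0.3, 0.8, 0.2, 317], [0.3, 0.9, 0.2, 130], [0.4, 0.8, -0.3, 274], [0.4, 0.8, -0.2, 731], [0.4, 0.8, -0.1, 921], [0.4, 0.8, 0.0, 1437], [0.4, 0.8, 0.1, 1890], [0.4, 0.8, 0.2, 2821], [0.4, 0.9, -0.3, 28], [0.4, 0.9, -0.2, 82], [0.4, 0.9, -0.1, 78], [0.4, 0.9, 0.0, 125], [0.4, 0.9, 0.1, 160], [0.4, 0.9, 0.2, 210]]
```

View pics/H_scene.png

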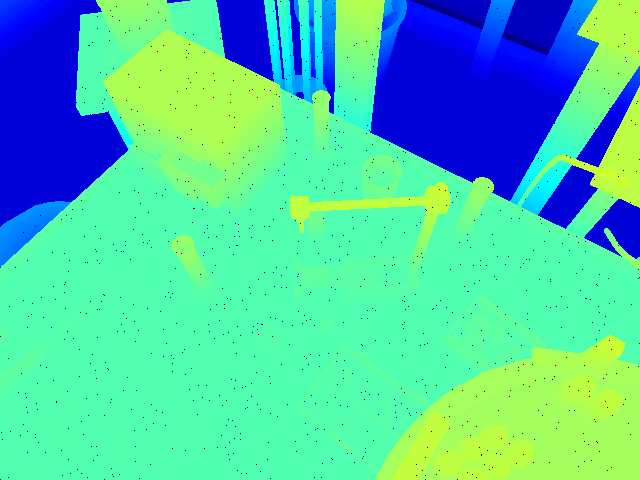

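View pics/H_top.png

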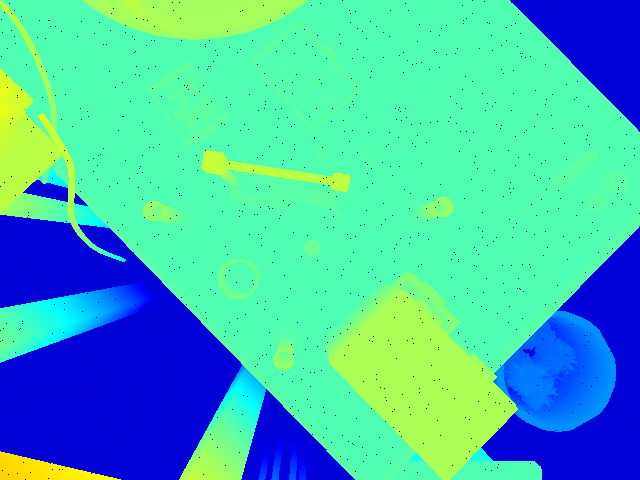

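```bash
python3 st.py; cat > plan1.py <<'E'
from sim import *
q=np.array([2.31,1.03,-1.46,2.35,1.11,1.14,-.02])
w=.5
def go(q,target,step=.045,turn=0,verbose=True):
    p,T=fk(q,X);n=int(np.ceil(max(np.linalg.norm(np.array(target)-p)/step,abs(turn)/.145)))
    for i in range(n):
        p,T=fk(q,X); d=(np.array(target)-p)/(n-i)
        q0=q;q=row(q,T.inv().apply(d)*1000,turn/n,w=w)
    show(q,f'{n} rows'); return q
for sgn in [1,-1]:
    q=np.array([2.31,1.03,-1.46,2.35,1.11,1.14,-.02])
    q=go(q,[-.04,-.36,.5]); a=sgn*np.pi/4
    q=go(q,[.25,-.27,.5],turn=a);q=go(q,[.37,0,.5],turn=a);q=go(q,[.25,.27,.5],turn=a);q=go(q,[.05,.35,.5],turn=a)
    q1=q.copy()
    print('HIGH');
    q=go(q,[.04,.28,.7])
    for i in range(16):
        q=row(q,fk(q,X)[1].inv().apply([0,0,30]),w=w)
        if i%3==2: show(q,'up')
    print('OUT');q=q1
    q=go(q,[.09,.65,.3]); q=go(q,[.118,.84,.25])
    for i in range(14):
        q=row(q,fk(q,X)[1].inv().apply([4,30,0]),w=w)
        if i%3==1: show(q,'out')
E
python3 plan1.py
```

```text
t 5.3 q [2.3, 1.03, -1.46, 2.35, 1.11, 1.13, -0.03] pos [-0.0371, -0.3381, 0.1431] F [0.6, 0.2, -0.3]
x [0.132 0.986 0.103] y [ 0.991 -0.132 -0.013] z [ 0.001  0.104 -0.995] op 0.006
8 rows q [2.6, 0.35, -1.47, 1.64, 0.3, 1.57, 0.97] p [-0.04, -0.36, 0.5] z [-0.001, 0.11, -0.994] elb [-0.18 -0.1   0.97] wr [-0.05 -0.41  0.93]
7 rows q [1.79, 0.24, -1.27, 1.66, 0.13, 1.46, -0.42] p [0.25, -0.27, 0.5] z [-0.001, 0.11, -0.994] elb [-0.03 -0.14  0.99] wr [ 0.25 -0.32  0.93]
7 rows q [1.13, 0.14, -1.29, 1.73, 0.03, 1.36, -1.87] p [0.37, -0.0, 0.5] z [-0.001, 0.11, -0.994] elb [ 0.05 -0.09  1.  ] wr [ 0.37 -0.05  0.93]
7 rows q [1.13, -0.4, -1.37, 1.78, -0.51, 1.43, -2.66] p [0.25, 0.27, 0.5] z [-0.001, 0.11, -0.994] elb [-0.08  0.18  0.96] wr [0.25 0.22 0.93]
6 rows q [1.04, -0.46, -0.97, 2.27, -0.82, 1.55, -2.66] p [0.086, 0.295, 0.46] z [-0.206, 0.478, -0.854] elb [-0.12  0.19  0.95] wr [0.18 0.09 0.83]
HIGH
6 rows q [0.97, -0.43, -0.57, 1.89, -0.74, 2.09, -2.66] p [0.059, 0.261, 0.639] z [-0.235, 0.577, -0.782] elb [-0.13  0.17  0.96] wr [0.16 0.01 0.97]
up q [0.91, -0.36, -0.52, 1.83,
[... 3631 characters left out ...]
0.46, -1.47, 2.01, -0.99, 0.64, 2.43] p [0.086, 0.602, 0.514] z [0.161, 0.624, -0.765] elb [-0.2   0.1   0.95] wr [0.02 0.33 0.84]
out q [0.47, -0.46, -1.47, 1.92, -1.0, 0.7, 2.43] p [0.094, 0.63, 0.55] z [0.152, 0.656, -0.74] elb [-0.19  0.11  0.95] wr [0.03 0.35 0.87]
out q [0.5, -0.46, -1.47, 1.84, -1.0, 0.73, 2.41] p [0.099, 0.653, 0.584] z [0.15, 0.685, -0.713] elb [-0.19  0.12  0.95] wr [0.04 0.36 0.89]
out q [0.52, -0.46, -1.47, 1.78, -1.0, 0.75, 2.39] p [0.102, 0.674, 0.616] z [0.151, 0.713, -0.684] elb [-0.19  0.12  0.95] wr [0.04 0.36 0.91]
out q [0.54, -0.46, -1.47, 1.72, -1.0, 0.77, 2.36] p [0.103, 0.691, 0.646] z [0.155, 0.739, -0.655] elb [-0.19  0.13  0.95] wr [0.04 0.37 0.93]
```

The arm model fits the logged poses. In the simulation, going up at the joint-6 limit with the arm facing +y gives the wanted lean, well clear of everything. I'll go up first, then swing around.

Call:
send_rows --series '[{"grip":0,"dx":0,"dy":0,"dz":-45,"turn":0},{"grip":0,"dx":0,"dy":0,"dz":-45,"turn":0},{"grip":0,"dx":0,"dy":0,"dz":-45,"turn":0},{"grip":0,"dx":0,"dy":0,"dz":-45,"turn":0},{"grip":0,"dx":0,"dy":0,"dz":-45,"turn":0},{"grip":0,"dx":0,"dy":0,"dz":-45,"turn":0},{"grip":0,"dx":0,"dy":0,"dz":-45,"turn":0},{"grip":0,"dx":0,"dy":0,"dz":-45,"turn":0},{"grip":0,"dx":0,"dy":0,"dz":0,"turn":-0.15},{"grip":0,"dx":0,"dy":0,"dz":0,"turn":-0.15},{"grip":0,"dx":0,"dy":0,"dz":0,"turn":-0.15},{"grip":0,"dx":0,"dy":0,"dz":0,"turn":-0.15},{"grip":0,"dx":0,"dy":0,"dz":0,"turn":-0.15}]'

```text
clock: 6.6
tool_pos: [-0.0371, -0.3741, 0.5001]
eef_rot: [0.454, 0.889, 0.047, -0.025]
contact_force: [0.1, -0.2, -0.7]
opening: 0.005
```

```bash
python3 st.py
```

```text
t 6.6 q [2.55, 0.37, -1.45, 1.64, 0.32, 1.56, 1.69] pos [-0.0371, -0.3741, 0.5001] F [0.1, -0.2, -0.7]
x [-0.586  0.805  0.088] y [0.81  0.583 0.062] z [-0.001  0.107 -0.994] op 0.005
```

Call:
send_rows --series '[{"grip":0,"dx":-12,"dy":42,"dz":1,"turn":0},{"grip":0,"dx":-12,"dy":42,"dz":1,"turn":0},{"grip":0,"dx":-12,"dy":42,"dz":1,"turn":0},{"grip":0,"dx":-12,"dy":42,"dz":1,"turn":0},{"grip":0,"dx":-12,"dy":42,"dz":1,"turn":0},{"grip":0,"dx":-12,"dy":42,"dz":1,"turn":0},{"grip":0,"dx":-12,"dy":42,"dz":1,"turn":0},{"grip":0,"dx":0,"dy":0,"dz":0,"turn":-0.15},{"grip":0,"dx":0,"dy":0,"dz":0,"turn":-0.15},{"grip":0,"dx":0,"dy":0,"dz":0,"turn":-0.15},{"grip":0,"dx":0,"dy":0,"dz":0,"turn":-0.15},{"grip":0,"dx":0,"dy":0,"dz":0,"turn":-0.15}]'

```text
clock: 7.8
tool_pos: [0.2501, -0.2717, 0.504]
eef_rot: [0.097, 0.994, 0.052, -0.006]
contact_force: [-0.3, -0.1, -0.0]
opening: 0.004
```

```bash
python3 st.py
```

```text
t 7.8 q [1.82, 0.32, -1.44, 1.66, 0.22, 1.48, 1.73] pos [0.2501, -0.2717, 0.504] F [-0.3, -0.1, -0.0]
x [-0.981  0.192  0.023] y [0.193 0.976 0.103] z [-0.003  0.105 -0.994] op 0.004
```

Call:
send_rows --series '[{"grip":0,"dx":-9.5,"dy":41,"dz":4,"turn":0},{"grip":0,"dx":-9.5,"dy":41,"dz":4,"turn":0},{"grip":0,"dx":-9.5,"dy":41,"dz":4,"turn":0},{"grip":0,"dx":-9.5,"dy":41,"dz":4,"turn":0},{"grip":0,"dx":-9.5,"dy":41,"dz":4,"turn":0},{"grip":0,"dx":-9.5,"dy":41,"dz":4,"turn":0},{"grip":0,"dx":-9.5,"dy":41,"dz":4,"turn":0},{"grip":0,"dx":0,"dy":0,"dz":0,"turn":-0.15},{"grip":0,"dx":0,"dy":0,"dz":0,"turn":-0.15},{"grip":0,"dx":0,"dy":0,"dz":0,"turn":-0.15},{"grip":0,"dx":0,"dy":0,"dz":0,"turn":-0.15},{"grip":0,"dx":0,"dy":0,"dz":0,"turn":-0.15}]'

```text
clock: 9.0
tool_pos: [0.3719, -0.0032, 0.5041]
eef_rot: [-0.274, 0.96, 0.05, 0.013]
contact_force: [-0.2, 0.5, -0.6]
opening: 0.006
```

```bash
python3 st.py
```

```text
t 9.0 q [1.11, 0.26, -1.44, 1.71, 0.16, 1.37, 1.77] pos [0.3719, -0.0032, 0.5041] F [-0.2, 0.5, -0.6]
x [-0.849 -0.525 -0.052] y [-0.528  0.845  0.089] z [-0.003  0.103 -0.995] op 0.006
```

Call:
send_rows --series '[{"grip":0,"dx":-6,"dy":42,"dz":4,"turn":0},{"grip":0,"dx":-6,"dy":42,"dz":4,"turn":0},{"grip":0,"dx":-6,"dy":42,"dz":4,"turn":0},{"grip":0,"dx":-6,"dy":42,"dz":4,"turn":0},{"grip":0,"dx":-6,"dy":42,"dz":4,"turn":0},{"grip":0,"dx":-6,"dy":42,"dz":4,"turn":0},{"grip":0,"dx":-6,"dy":42,"dz":4,"turn":0}]'

```text
clock: 9.7
tool_pos: [0.2554, 0.2674, 0.5048]
eef_rot: [-0.27, 0.961, 0.048, 0.014]
contact_force: [1.0, -0.6, 0.9]
opening: 0.002
```

```bash
python3 st.py
```

```text
t 9.7 q [0.38, 0.15, -1.42, 1.76, 0.1, 1.28, 1.06] pos [0.2554, 0.2674, 0.5048] F [1.0, -0.6, 0.9]
x [-0.853 -0.519 -0.053] y [-0.521  0.849  0.085] z [ 0.001  0.101 -0.995] op 0.002
```

Call:
send_rows --series '[{"grip":0,"dx":28,"dy":32,"dz":0,"turn":0},{"grip":0,"dx":28,"dy":32,"dz":0,"turn":0},{"grip":0,"dx":28,"dy":32,"dz":0,"turn":0},{"grip":0,"dx":28,"dy":32,"dz":0,"turn":0},{"grip":0,"dx":28,"dy":32,"dz":0,"turn":0},{"grip":0,"dx":0,"dy":0,"dz":0,"turn":-0.15},{"grip":0,"dx":0,"dy":0,"dz":0,"turn":-0.15},{"grip":0,"dx":0,"dy":0,"dz":0,"turn":-0.15},{"grip":0,"dx":0,"dy":0,"dz":0,"turn":-0.15},{"grip":0,"dx":0,"dy":0,"dz":0,"turn":-0.15},{"grip":0,"dx":0,"dy":0,"dz":0,"turn":-0.14}]'

```text
clock: 10.8
tool_pos: [0.0539, 0.3286, 0.5109]
eef_rot: [-0.66, 0.749, 0.038, 0.033]
contact_force: [-0.2, 0.3, 0.4]
opening: 0.002
```

```bash
python3 st.py; python3 - <<'E'
from sim import *
from plant import get_state
q0=np.array(get_state()['q']);show(q0)
def go(q,target,w,step=.045,turn=0):
    p,T=fk(q,X);n=int(np.ceil(max(np.linalg.norm(np.array(target)-p)/step,abs(turn)/.145)))
    for i in range(n):
        p,T=fk(q,X); d=(np.array(target)-p)/(n-i)
        q=row(q,T.inv().apply(d)*1000,turn/n,w=w)
    show(q,f'{n} rows'); return q
for w in [.3,.8]:
    q=go(q0,[.04,.29,.7],w)
    for i in range(22):
        q=row(q,fk(q,X)[1].inv().apply([0,0,30]),w=w)
        if i%3==2: show(q,'up')
    print('return');q=go(q,[.04,.33,.7],w);q=go(q,[.3,.2,.6],w);q=go(q,[.5,0,.5],w);q=go(q,[.6,0.03,.1],w);q=go(q,[.605,0.045,.025],w);q=go(q,[.64,.225,.025],w)
E
```

```text
t 10.8 q [-0.01, -0.12, -1.29, 1.82, -0.15, 1.26, 1.74] pos [0.0539, 0.3286, 0.5109] F [-0.2, 0.3, 0.4]
x [-0.126 -0.987 -0.1  ] y [-0.992  0.125  0.012] z [ 0.     0.101 -0.995] op 0.002
 q [-0.01, -0.12, -1.29, 1.82, -0.15, 1.26, 1.74] p [0.07, 0.357, 0.501] z [0.001, 0.1, -0.995] elb [-0.04  0.01  1.  ] wr [0.07 0.31 0.93]
5 rows q [-0.12, -0.26, -0.91, 1.3, -0.27, 1.91, 1.89] p [0.04, 0.29, 0.7] z [0.001, 0.1, -0.995] elb [-0.11 -0.02  0.99] wr [0.04 0.25 1.13]
up q [-0.8, -0.11, -0.62, 1.0, -0.09, 2.09, 1.54] p [0.04, 0.291, 0.779] z [0.004, 0.136, -0.991] elb [-0.01 -0.03  1.  ] wr [0.04 0.23 1.2 ]
up q [-0.95, -0.15, -0.44, 0.9, -0.12, 2.09, 1.55] p [0.04, 0.297, 0.827] z [0.014, 0.282, -0.959] elb [-0.01 -0.06  1.  ] wr [0.04 0.17 1.24]
up q [-1.0, -0.17, -0.35, 0.78, -0.14, 2.09, 1.56] p [0.041, 0.304, 0.879] z [0.025, 0.419, -0.908] elb [-0.01 -0.07  1.  ] wr [0.04 0.12 1.27]
up q [-1.02, -0.18, -0.3, 0.65, -0.18, 2.09, 1.56] p [0.041, 0.31, 0.934] z [0.035, 0.546, -0.837] elb [-0.01 -0.08  1.  ] wr [0.03 0.08 1.29]
up q [-0.98, -0.17, -0.26, 0.5, -0.24, 2.09, 1.56] p [0.04
[... 2598 characters left out ...]
2, 1.67, -0.29, 1.44, 2.64] p [0.3, 0.2, 0.6] z [0.016, 0.35, -0.937] elb [-0.02 -0.06  1.  ] wr [0.3  0.05 1.  ]
7 rows q [-1.88, -0.46, 1.51, 1.58, 0.16, 1.41, 2.65] p [0.455, 0.015, 0.515] z [0.062, 0.332, -0.941] elb [ 0.11 -0.24  0.93] wr [ 0.43 -0.13  0.92]
10 rows q [-2.04, -0.46, 1.51, 2.4, 0.94, 0.55, 1.74] p [0.438, 0.051, 0.297] z [0.324, 0.176, -0.929] elb [ 0.15 -0.22  0.93] wr [ 0.3  -0.03  0.7 ]
8 rows q [-2.2, -0.46, 1.51, 2.56, 1.41, 0.62, 1.12] p [0.447, 0.047, 0.28] z [0.43, 0.097, -0.898] elb [ 0.18 -0.19  0.93] wr [0.27 0.01 0.67]
9 rows q [-2.55, -0.46, 1.51, 2.53, 1.45, 0.78, 0.8] p [0.464, 0.16, 0.3] z [0.486, 0.133, -0.864] elb [ 0.24 -0.12  0.93] wr [0.26 0.1  0.67]
```

```bash
cat > data2.py <<'E'
import numpy as np
from fk import D
from plant import get_state
new=[([2.31,1.03,-1.46,2.35,1.11,1.14,-.02],[-.0377,-.3377,.1424],[.751,.658,.036,-.04]),
([2.55,.37,-1.45,1.64,.32,1.56,1.69],[-.0371,-.3741,.5001],[.454,.889,.047,-.025]),
([1.82,.32,-1.44,1.66,.22,1.48,1.73],[.2501,-.2717,.504],[.097,.994,.052,-.006]),
([1.11,.26,-1.44,1.71,.16,1.37,1.77],[.3719,-.0032,.5041],[-.274,.96,.05,.013]),
([.38,.15,-1.42,1.76,.1,1.28,1.06],[.2554,.2674,.5048],[-.27,.961,.048,.014]),
([-.01,-.12,-1.29,1.82,-.15,1.26,1.74],[.0539,.3286,.5109],[-.66,.749,.038,.033])]
s=get_state()
D2=D+new+[(s['q'],s['tool_pos'],s['eef_rot'])]
E
python3 - <<'E'
from data2 import *
import fk2
X,f=fk2.fit(D2,.003);print(np.round(X[:7],3),np.round(X[7:].reshape(8,3),3));print(np.round(np.abs(f).max(1),4));np.save('X.npy',X)
E
```

```text
[ 2.000e-03  1.000e-03  1.000e-03 -0.000e+00 -1.000e-03 -1.000e-03
  1.571e+00] [[-0.001 -0.001  0.367]
 [ 0.003 -0.009 -0.01 ]
 [-0.005 -0.009 -0.   ]
 [ 0.004 -0.017  0.56 ]
 [-0.    -0.017 -0.006]
 [-0.     0.001  0.349]
 [ 0.001  0.001 -0.01 ]
 [ 0.001  0.002  0.344]]
[0.0029 0.004  0.004  0.0021 0.0058 0.0039 0.0073 0.0053 0.0053 0.0035
 0.0043 0.0058 0.005  0.0078 0.0031]
```

```bash
cat > simh.py <<'E'
from sim import *
from plant import get_state
def go(q,target,w,step=.045,turn=0,v=True):
    p,T=fk(q,X);n=int(np.ceil(max(np.linalg.norm(np.array(target)-p)/step,abs(turn)/.145)))
    for i in range(n):
        p,T=fk(q,X); d=(np.array(target)-p)/(n-i)
        q=row(q,T.inv().apply(d)*1000,turn/n,w=w)
    if v:show(q,f'{n} rows'); return q
def sety(q): pass
E
python3 - <<'E'
from simh import *
q0=np.array(get_state()['q']);show(q0)
for w in [.3,.8]:
    q=go(q0,[.042,.29,.78],w)
    for i in range(30):
        q=row(q,fk(q,X)[1].inv().apply([0,0,30]),w=w)
        if i%3==2: show(q,f'up{i+1}')
        if fk(q,X)[1].as_matrix()[1,2]>.5: break
    t=np.pi/4
    print('return');q=go(q,[.06,.40,.6],w,turn=.3);q=go(q,[.28,.30,.5],w,turn=.9);q=go(q,[.42,0.05,.45],w,turn=.9);q=go(q,[.58,-.05,.4],w,turn=.8);q=go(q,[.60,0.0,.1],w,turn=.24);q=go(q,[.605,0.03,.025],w);q=go(q,[.64,.225,.025],w)
    print(np.round(fk(q,X)[1].as_matrix(),3))
E
```

```text
q [-0.01, -0.12, -1.29, 1.82, -0.15, 1.26, 1.74] p [0.053, 0.329, 0.511] z [0.0, 0.101, -0.995] elb [-0.05 -0.02  0.91] wr [0.06 0.3  0.84]
7 rows q [-0.07, -0.05, -1.33, 0.98, -0.07, 2.07, 1.58] p [0.042, 0.29, 0.78] z [0.0, 0.101, -0.995] elb [-0.01 -0.02  0.92] wr [0.05 0.26 1.11]
up3 q [-0.49, -0.06, -0.91, 0.84, -0.08, 2.09, 1.56] p [0.042, 0.291, 0.83] z [0.014, 0.24, -0.971] elb [-0.01 -0.03  0.92] wr [0.04 0.21 1.15]
up6 q [-0.61, -0.07, -0.77, 0.71, -0.11, 2.09, 1.56] p [0.042, 0.293, 0.879] z [0.027, 0.382, -0.924] elb [-0.01 -0.04  0.92] wr [0.04 0.17 1.19]
up9 q [-0.58, -0.07, -0.77, 0.56, -0.13, 2.09, 1.56] p [0.041, 0.295, 0.929] z [0.04, 0.514, -0.857] elb [-0.01 -0.04  0.92] wr [0.03 0.13 1.22]
return
8 rows q [-0.51, -0.24, -0.7, 1.81, -0.33, 1.0, 1.58] p [0.06, 0.4, 0.6] z [0.04, 0.514, -0.857] elb [-0.09 -0.08  0.9 ] wr [0.05 0.23 0.89]
7 rows q [-0.27, -0.03, -0.32, 2.0, -0.56, 0.9, 1.52] p [0.28, 0.3, 0.5] z [0.04, 0.514, -0.857] elb [-0.   -0.04  0.92] wr [0.27 0.13 0.78]
7 rows q [0.12, 0.22, 0.07, 1.87, -0.6, 1.19, 1.38] p [0.42, 0.05, 0.45] z [0.04, 0.514, -0
[... 2693 characters left out ...]
lb [ 0.11 -0.07  0.9 ] wr [ 0.41 -0.11  0.74]
6 rows q [0.27, 0.54, -0.0, 1.46, -0.5, 1.28, 0.57] p [0.58, -0.05, 0.4] z [0.033, 0.472, -0.881] elb [ 0.27 -0.11  0.84] wr [ 0.57 -0.21  0.69]
7 rows q [0.23, 0.92, -0.09, 1.74, -0.71, 0.67, 0.66] p [0.6, -0.0, 0.1] z [0.033, 0.472, -0.881] elb [ 0.43 -0.14  0.7 ] wr [ 0.59 -0.16  0.39]
2 rows q [0.22, 1.04, -0.16, 1.74, -0.76, 0.52, 0.71] p [0.605, 0.03, 0.025] z [0.033, 0.472, -0.881] elb [ 0.47 -0.14  0.64] wr [ 0.59 -0.13  0.32]
5 rows q [-0.09, 1.06, -0.16, 1.66, -0.86, 0.45, 0.5] p [0.64, 0.225, 0.025] z [0.033, 0.472, -0.881] elb [0.49 0.01 0.63] wr [0.63 0.07 0.32]
[[ 0.115  0.993  0.033]
 [ 0.874 -0.117  0.472]
 [ 0.472 -0.025 -0.881]]
```

Call:
send_rows --series '[{"grip":0,"dx":0,"dy":0,"dz":-45,"turn":0},{"grip":0,"dx":0,"dy":0,"dz":-45,"turn":0},{"grip":0,"dx":0,"dy":0,"dz":-45,"turn":0},{"grip":0,"dx":0,"dy":0,"dz":-45,"turn":0},{"grip":0,"dx":0,"dy":0,"dz":-45,"turn":0},{"grip":0,"dx":0,"dy":0,"dz":-45,"turn":0},{"grip":0,"dx":0,"dy":0,"dz":-30,"turn":0},{"grip":0,"dx":0,"dy":0,"dz":-30,"turn":0},{"grip":0,"dx":0,"dy":0,"dz":-30,"turn":0}]'

```text
clock: 11.7
tool_pos: [0.0528, 0.2953, 0.7968]
eef_rot: [-0.659, 0.749, 0.05, 0.046]
contact_force: [-1.0, 0.8, 0.1]
opening: 0.006
```

```bash
python3 st.py
```

```text
t 11.7 q [-0.61, -0.01, -0.88, 0.93, -0.02, 2.09, 1.51] pos [0.0528, 0.2953, 0.7968] F [-1.0, 0.8, 0.1]
x [-0.128 -0.983 -0.134] y [-0.992  0.127  0.014] z [ 0.003  0.134 -0.991] op 0.006
```

Call:
send_rows --series '[{"grip":0,"dx":0,"dy":0,"dz":-40,"turn":0},{"grip":0,"dx":0,"dy":0,"dz":-40,"turn":0},{"grip":0,"dx":0,"dy":0,"dz":-40,"turn":0},{"grip":0,"dx":0,"dy":0,"dz":-40,"turn":0},{"grip":0,"dx":0,"dy":0,"dz":-40,"turn":0}]'

```text
clock: 12.2
tool_pos: [0.05, 0.2678, 0.8397]
eef_rot: [-0.653, 0.745, 0.094, 0.098]
contact_force: [-0.5, -0.1, -0.2]
opening: 0.008
```

```bash
python3 st.py
```

```text
t 12.2 q [-0.84, -0.1, -0.52, 0.86, -0.09, 2.09, 1.58] pos [0.05, 0.2678, 0.8397] F [-0.5, -0.1, -0.2]
x [-0.129 -0.955 -0.269] y [-0.991  0.13   0.013] z [ 0.023  0.268 -0.963] op 0.008
```

Working: 15.6° now. More of the same, using world-up (adding −x in the tool frame to offset the inward drift).

Call:
send_rows --series '[{"grip":0,"dx":-8,"dy":0,"dz":-40,"turn":0},{"grip":0,"dx":-9,"dy":0,"dz":-40,"turn":0},{"grip":0,"dx":-10,"dy":0,"dz":-40,"turn":0},{"grip":0,"dx":-12,"dy":0,"dz":-40,"turn":0},{"grip":0,"dx":-14,"dy":0,"dz":-40,"turn":0}]'

```text
clock: 12.7
tool_pos: [0.0514, 0.2726, 0.8891]
eef_rot: [-0.644, 0.736, 0.141, 0.153]
contact_force: [-0.3, 0.2, -0.7]
opening: 0.008
```

```bash
python3 st.py
```

```text
t 12.7 q [-0.85, -0.1, -0.49, 0.72, -0.11, 2.09, 1.58] pos [0.0514, 0.2726, 0.8891] F [-0.3, 0.2, -0.7]
x [-0.124 -0.905 -0.408] y [-0.991  0.131  0.011] z [ 0.044  0.406 -0.913] op 0.008
```

Call:
send_rows --series '[{"grip":0,"dx":-14,"dy":0,"dz":-38,"turn":0},{"grip":0,"dx":-15,"dy":0,"dz":-38,"turn":0},{"grip":0,"dx":-16,"dy":0,"dz":-38,"turn":0},{"grip":0,"dx":-17,"dy":0,"dz":-38,"turn":0}]'

```text
clock: 13.1
tool_pos: [0.0517, 0.2747, 0.9283]
eef_rot: [-0.634, 0.726, 0.178, 0.196]
contact_force: [0.8, 0.2, -0.7]
opening: 0.006
```

```bash
python3 st.py; cat >> data2.py <<'E'
D2+=[([-.61,-.01,-.88,.93,-.02,2.09,1.51],[.0528,.2953,.7968],[-.659,.749,.05,.046]),([-.84,-.1,-.52,.86,-.09,2.09,1.58],[.05,.2678,.8397],[-.653,.745,.094,.098])]
E
python3 - <<'E'
from data2 import *
import fk2
X,f=fk2.fit(D2,.003);print(np.round(np.abs(f).max(1),4));np.save('X.npy',X)
E
python3 - <<'E'
from simh import *
q=np.array(get_state()['q']);show(q);w=.5
q=go(q,[.06,.40,.6],w,turn=.3);q=go(q,[.28,.30,.5],w,turn=.9);q=go(q,[.42,0.05,.45],w,turn=.9);q=go(q,[.58,-.05,.4],w,turn=.8);q=go(q,[.60,-0.03,.1],w,turn=.24);q=go(q,[.61,0.0,.025],w);q=go(q,[.64,.225,.025],w)
E
```

```text
t 13.1 q [-0.82, -0.1, -0.5, 0.6, -0.12, 2.09, 1.58] pos [0.0517, 0.2747, 0.9283] F [0.8, 0.2, -0.7]
x [-0.118 -0.852 -0.51 ] y [-0.991  0.132  0.009] z [ 0.059  0.507 -0.86 ] op 0.006
[0.0035 0.0046 0.0044 0.0024 0.0068 0.0027 0.0066 0.0054 0.0054 0.003
 0.0057 0.0043 0.0052 0.0068 0.0032 0.0071 0.0067]
 q [-0.82, -0.1, -0.5, 0.6, -0.12, 2.09, 1.58] p [0.051, 0.275, 0.928] z [0.058, 0.508, -0.86] elb [-0.01 -0.05  0.91] wr [0.03 0.11 1.21]
8 rows q [-0.75, -0.21, -0.58, 1.81, -0.2, 0.98, 1.42] p [0.06, 0.4, 0.6] z [0.058, 0.508, -0.86] elb [-0.06 -0.09  0.9 ] wr [0.04 0.23 0.88]
7 rows q [-0.5, -0.05, -0.13, 2.01, -0.52, 0.87, 1.46] p [0.28, 0.3, 0.5] z [0.058, 0.508, -0.86] elb [-0.   -0.04  0.91] wr [0.26 0.13 0.78]
7 rows q [-0.06, 0.21, 0.29, 1.89, -0.64, 1.2, 1.42] p [0.42, 0.05, 0.45] z [0.058, 0.508, -0.86] elb [ 0.11 -0.03  0.9 ] wr [ 0.4  -0.12  0.73]
6 rows q [0.03, 0.58, 0.46, 1.5, -0.76, 1.39, 0.81] p [0.58, -0.05, 0.4] z [0.058, 0.508, -0.86] elb [ 0.3  -0.04  0.82] wr [ 0.56 -0.22  0.68]
7 rows q [0.14, 0.95, 0.19, 1.74, -1.0, 0.85, 0.96] p [0.6, -0.03, 0.1] z [0.058, 0.508, -0.86] elb [ 0.44 -0.1   0.68] wr [ 0.58 -0.2   0.38]
2 rows q [0.19, 1.06, 0.02, 1.73, -1.0, 0.67, 0.96] p [0.61, -0.0, 0.025] z [0.058, 0.508, -0.86] elb [ 0.47 -0.12  0.63] wr [ 0.59 -0.17  0.3 ]
6 rows q [-0.07, 1.06, -0.17, 1.69, -1.0, 0.43, 0.65] p [0.64, 0.225, 0.025] z [0.058, 0.508, -0.86] elb [0.49 0.   0.62] wr [0.62 0.06 0.3 ]
```

The lean is 30.7° at azimuth 83°, which is what the push needs. Returning down and round to the work area now, turning back as I go.

Call:
send_rows --series '[{"grip":0,"dx":7.5,"dy":1,"dz":43,"turn":0},{"grip":0,"dx":7.5,"dy":1,"dz":43,"turn":0},{"grip":0,"dx":7.5,"dy":1,"dz":43,"turn":0},{"grip":0,"dx":7.5,"dy":1,"dz":43,"turn":0},{"grip":0,"dx":7.5,"dy":1,"dz":43,"turn":0},{"grip":0,"dx":7.5,"dy":1,"dz":43,"turn":0},{"grip":0,"dx":7.5,"dy":1,"dz":43,"turn":0},{"grip":0,"dx":7.5,"dy":1,"dz":43,"turn":0},{"grip":0,"dx":0,"dy":0,"dz":0,"turn":0.15},{"grip":0,"dx":0,"dy":0,"dz":0,"turn":0.15},{"grip":0,"dx":0,"dy":0,"dz":0,"turn":0.15},{"grip":0,"dx":0,"dy":0,"dz":0,"turn":0.15},{"grip":0,"dx":0,"dy":0,"dz":0,"turn":0.15},{"grip":0,"dx":0,"dy":0,"dz":0,"turn":0.15}]'

```text
clock: 14.5
tool_pos: [0.0567, 0.3969, 0.6065]
eef_rot: [-0.253, 0.931, 0.244, 0.098]
contact_force: [1.3, 0.4, -0.2]
opening: 0.003
```

```bash
cat >> st.py <<'E'
import sys
if len(sys.argv)>3: 
    t=np.array(list(map(float,sys.argv[1:4])));print('tool delta mm',np.round(M.T@(t-s['tool_pos'])*1000,1))
E
python3 st.py .28 .3 .5
```

```text
t 14.5 q [-0.56, -0.23, -0.7, 1.78, -0.28, 1.02, 0.9] pos [0.0567, 0.3969, 0.6065] F [1.3, 0.4, -0.2]
x [-0.852 -0.424 -0.307] y [-0.52   0.752  0.405] z [ 0.059  0.505 -0.861] op 0.003
tool delta mm [-116.5 -232.1   56.1]
```

Call:
send_rows --series '[{"grip":0,"dx":-17,"dy":-33,"dz":8,"turn":0},{"grip":0,"dx":-17,"dy":-33,"dz":8,"turn":0},{"grip":0,"dx":-17,"dy":-33,"dz":8,"turn":0},{"grip":0,"dx":-17,"dy":-33,"dz":8,"turn":0},{"grip":0,"dx":-17,"dy":-33,"dz":8,"turn":0},{"grip":0,"dx":-17,"dy":-33,"dz":8,"turn":0},{"grip":0,"dx":-17,"dy":-33,"dz":8,"turn":0},{"grip":0,"dx":0,"dy":0,"dz":0,"turn":0.15},{"grip":0,"dx":0,"dy":0,"dz":0,"turn":0.15},{"grip":0,"dx":0,"dy":0,"dz":0,"turn":0.15},{"grip":0,"dx":0,"dy":0,"dz":0,"turn":0.15},{"grip":0,"dx":0,"dy":0,"dz":0,"turn":0.15},{"grip":0,"dx":0,"dy":0,"dz":0,"turn":0.15}]'

```text
clock: 15.8
tool_pos: [0.2828, 0.3028, 0.5021]
eef_rot: [0.177, 0.948, 0.263, -0.017]
contact_force: [0.4, 0.2, 0.5]
opening: 0.007
```

```bash
python3 st.py .42 .05 .45
```

```text
t 15.8 q [-0.47, -0.04, -0.16, 1.99, -0.51, 0.88, 0.84] pos [0.2828, 0.3028, 0.5021] F [0.4, 0.2, 0.5]
x [-0.937  0.326  0.126] y [0.344 0.799 0.493] z [ 0.06   0.505 -0.861] op 0.007
tool delta mm [-217.6 -180.5  -74.5]
```

Call:
send_rows --series '[{"grip":0,"dx":-31,"dy":-26,"dz":-10.5,"turn":0},{"grip":0,"dx":-31,"dy":-26,"dz":-10.5,"turn":0},{"grip":0,"dx":-31,"dy":-26,"dz":-10.5,"turn":0},{"grip":0,"dx":-31,"dy":-26,"dz":-10.5,"turn":0},{"grip":0,"dx":-31,"dy":-26,"dz":-10.5,"turn":0},{"grip":0,"dx":-31,"dy":-26,"dz":-10.5,"turn":0},{"grip":0,"dx":-31,"dy":-26,"dz":-10.5,"turn":0},{"grip":0,"dx":0,"dy":0,"dz":0,"turn":0.15},{"grip":0,"dx":0,"dy":0,"dz":0,"turn":0.15},{"grip":0,"dx":0,"dy":0,"dz":0,"turn":0.15},{"grip":0,"dx":0,"dy":0,"dz":0,"turn":0.15},{"grip":0,"dx":0,"dy":0,"dz":0,"turn":0.15},{"grip":0,"dx":0,"dy":0,"dz":0,"turn":0.15}]'

```text
clock: 17.1
tool_pos: [0.4207, 0.0499, 0.4488]
eef_rot: [0.572, 0.777, 0.229, -0.13]
contact_force: [0.1, -0.2, -0.7]
opening: 0.005
```

```bash
python3 st.py .58 -.06 .4
```

```text
t 17.1 q [-0.14, 0.21, 0.39, 1.89, -0.66, 1.21, 0.84] pos [0.4207, 0.0499, 0.4488] F [0.1, -0.2, -0.7]
x [-0.313  0.829  0.464] y [0.948 0.241 0.208] z [ 0.06   0.504 -0.861] op 0.005
tool delta mm [-163.5  114.3   -3.8]
```

Call:
send_rows --series '[{"grip":0,"dx":-32.5,"dy":23,"dz":-1,"turn":0},{"grip":0,"dx":-32.5,"dy":23,"dz":-1,"turn":0},{"grip":0,"dx":-32.5,"dy":23,"dz":-1,"turn":0},{"grip":0,"dx":-32.5,"dy":23,"dz":-1,"turn":0},{"grip":0,"dx":-32.5,"dy":23,"dz":-1,"turn":0},{"grip":0,"dx":0,"dy":0,"dz":0,"turn":0.14},{"grip":0,"dx":0,"dy":0,"dz":0,"turn":0.14},{"grip":0,"dx":0,"dy":0,"dz":0,"turn":0.14},{"grip":0,"dx":0,"dy":0,"dz":0,"turn":0}]'

```text
clock: 18.0
tool_pos: [0.5809, -0.0587, 0.4014]
eef_rot: [0.719, 0.643, 0.197, -0.174]
contact_force: [-0.0, -0.0, -1.0]
opening: 0.004
```

```bash
python3 st.py .603 -.03 .15; python3 - <<'E'
from h import *
for n in ['top','scene']:
    p=snapshot(n);save(p,n+'2')
E
```

```text
t 18.0 q [0.03, 0.58, 0.5, 1.48, -0.77, 1.42, 0.61] pos [0.5809, -0.0587, 0.4014] F [-0.0, -0.0, -1.0]
x [0.096 0.856 0.508] y [ 0.994 -0.112  0.002] z [ 0.059  0.504 -0.862] op 0.004
tool delta mm [-100.9   18.2  232.4]
```

View pics/scene2.png

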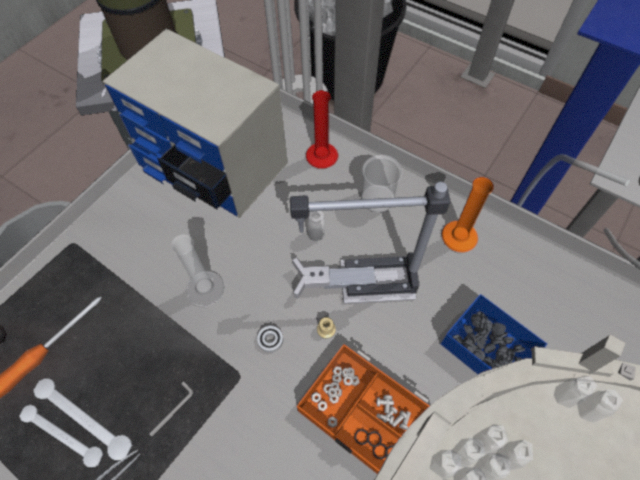

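Call:
send_rows --series '[{"grip":0.16,"dx":-20,"dy":4,"dz":46,"turn":0},{"grip":0.16,"dx":-20,"dy":4,"dz":46,"turn":0},{"grip":0.16,"dx":-20,"dy":4,"dz":46,"turn":0},{"grip":0.16,"dx":-20,"dy":4,"dz":46,"turn":0},{"grip":0.16,"dx":-20,"dy":4,"dz":46,"turn":0},{"grip":0.16,"dx":0,"dy":0,"dz":0,"turn":0}]'

```text
clock: 18.7
tool_pos: [0.6011, -0.0278, 0.1495]
eef_rot: [0.718, 0.643, 0.195, -0.179]
contact_force: [-0.3, -0.3, 0.7]
opening: 0.164
```

```bash
python3 st.py .608 -.002 .022; python3 - <<'E'
from h import *
for n in ['top','wrist']:
    p=snapshot(n);save(p,n+'3')
E
```

```text
t 18.7 q [0.08, 0.88, 0.3, 1.71, -0.97, 0.98, 0.91] pos [0.6011, -0.0278, 0.1495] F [-0.3, -0.3, 0.7]
x [0.096 0.854 0.511] y [ 0.994 -0.108 -0.007] z [ 0.05   0.509 -0.859] op 0.164
tool delta mm [-42.4   4.9 123. ]
```

View pics/wrist3.png

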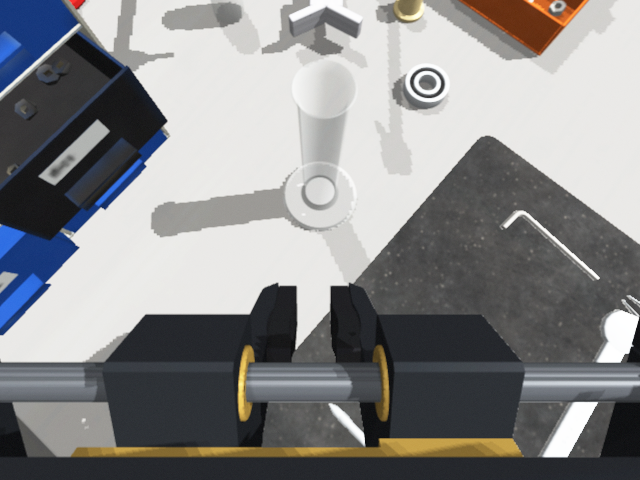

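View pics/top3.png

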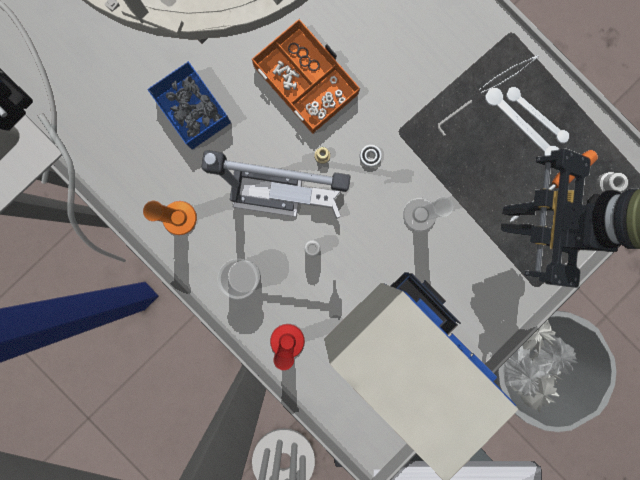

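```bash
python3 - <<'E'
from h import *
for n in ['top','scene']:
    p=snapshot(n)
    w,u,v=world(p,np.ones((480,640),bool))
    for y in np.arange(-.04,.32,.03):
        k=(w[:,1]>=y)&(w[:,1]<y+.03)&(w[:,2]>.03)&(w[:,0]>.3)&(w[:,0]<.585)
        if k.sum()>3:
            a=w[k];i=np.argsort(-a[:,0])[:40];print(n,round(y,2),'xmax',np.round(a[:,0].max(),3),'z of front',np.round([a[i,2].min(),a[i,2].max()],3), 'vials' if abs(y-.27)<.03 else '')
E
```

```text
top -0.04 xmax 0.585 z of front [0.165 0.243] 
top -0.01 xmax 0.386 z of front [0.091 0.162] 
top 0.02 xmax 0.448 z of front [0.071 0.131] 
top 0.05 xmax 0.494 z of front [0.089 0.096] 
top 0.08 xmax 0.508 z of front [0.074 0.131] 
top 0.11 xmax 0.515 z of front [0.078 0.131] 
top 0.14 xmax 0.491 z of front [0.034 0.198] 
top 0.17 xmax 0.467 z of front [0.039 0.199] 
top 0.2 xmax 0.438 z of front [0.032 0.201] 
top 0.23 xmax 0.408 z of front [0.031 0.2  ] 
top 0.26 xmax 0.568 z of front [0.043 0.068] vials
top 0.29 xmax 0.398 z of front [0.039 0.154] vials
scene -0.04 xmax 0.585 z of front [0.175 0.248] 
scene -0.01 xmax 0.386 z of front [0.03  0.162] 
scene 0.02 xmax 0.447 z of front [0.074 0.132] 
scene 0.05 xmax 0.495 z of front [0.086 0.097] 
scene 0.08 xmax 0.508 z of front [0.074 0.134] 
scene 0.11 xmax 0.515 z of front [0.076 0.131] 
scene 0.14 xmax 0.494 z of front [0.046 0.191] 
scene 0.17 xmax 0.47 z of front [0.038 0.201] 
scene 0.2 xmax 0.439 z of front [0.032 0.2  ] 
scene 0.23 xmax 0.41 z of front [0.038 0.202] 
scene 0.26 xmax 0.569 z of front [0.031 0.067] vials
scene 0.29 xmax 0.557 z of front [0.031 0.159] vials
```

Call:
send_rows --series '[{"grip":0.16,"dx":-14,"dy":1.5,"dz":41,"turn":0},{"grip":0.16,"dx":-14,"dy":1.5,"dz":41,"turn":0},{"grip":0.16,"dx":-14,"dy":1.5,"dz":41,"turn":0},{"grip":0.16,"dx":0,"dy":0,"dz":0,"turn":0}]'

```text
clock: 19.3
tool_pos: [0.6107, -0.0039, 0.0258]
eef_rot: [0.719, 0.643, 0.197, -0.176]
contact_force: [-0.6, -0.5, 1.2]
opening: 0.157
```

```bash
python3 st.py .6125 .0275 .021; python3 - <<'E'
from h import *
p=snapshot('wrist');save(p,'wrist4')
for r in regions_of(p,'cylinder')[:2]:
    print(r['score'],r['extent'])
    w,u,v=world(p,r['pixels'])
    for lo,hi in [(.0,.01),(.03,.06),(.06,.1),(.1,.14)]:
        m=(w[:,2]>lo)&(w[:,2]<hi)
        if m.sum()>5: print(lo,m.sum(),np.round(np.r_[np.percentile(w[m],2,axis=0),np.percentile(w[m],98,axis=0)],4))
E
```

```text
t 19.3 q [0.19, 1.05, 0.02, 1.72, -0.98, 0.69, 0.96] pos [0.6107, -0.0039, 0.0258] F [-0.6, -0.5, 1.2]
x [0.096 0.855 0.51 ] y [ 0.994 -0.111 -0.001] z [ 0.056  0.507 -0.86 ] op 0.157
tool delta mm [24.5 -1.7 20.1]
0.94 [253.0, 0.0, 375.8, 221.1]
0.0 6562 [0.5895 0.0418 0.0017 0.6474 0.0907 0.009 ]
0.03 2024 [0.6058 0.0584 0.0307 0.6303 0.0682 0.0594]
0.06 5798 [0.6058 0.0584 0.0612 0.6303 0.0682 0.0995]
0.1 4279 [0.6062 0.0583 0.1003 0.6295 0.067  0.116 ]
```

View pics/wrist4.png

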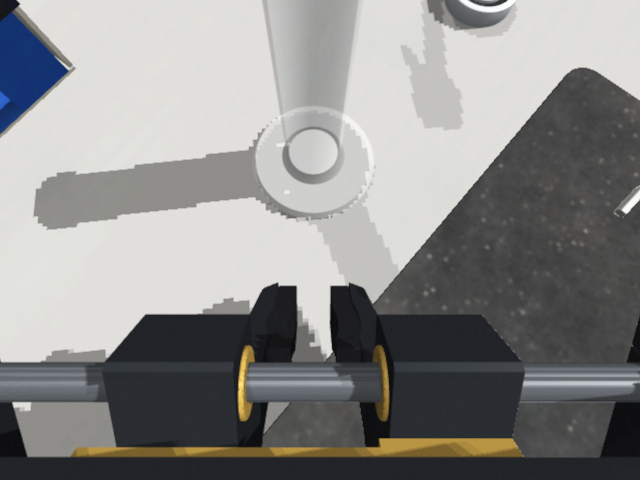

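Call:
send_rows --series '[{"grip":0.16,"dx":12,"dy":-1.5,"dz":10,"turn":0},{"grip":0.16,"dx":12,"dy":-1.5,"dz":10,"turn":0},{"grip":0.16,"dx":8.6,"dy":0.4,"dz":5.1,"turn":0},{"grip":0.16,"dx":4.3,"dy":0.2,"dz":2.5,"turn":0},{"grip":0.16,"dx":4.3,"dy":0.2,"dz":2.5,"turn":0},{"grip":0.16,"dx":0,"dy":0,"dz":0,"turn":0}]'

```text
clock: 20.0
tool_pos: [0.6163, 0.0462, 0.0234]
eef_rot: [0.719, 0.644, 0.198, -0.174]
contact_force: [-0.6, 0.9, -1.4]
opening: 0.157
```

```bash
python3 st.py .6155 .053 .021; python3 - <<'E'
from h import *
p=snapshot('wrist');save(p,'wrist5')
p=snapshot('scene');save(p,'scene5')
cv2.imwrite('pics/scene5c.png',cv2.resize(p['img'][150:340,60:320,::-1],None,fx=3,fy=3))
E
```

```text
t 20.0 q [0.15, 1.05, -0.06, 1.74, -0.98, 0.59, 0.91] pos [0.6163, 0.0462, 0.0234] F [-0.6, 0.9, -1.4]
x [0.093 0.856 0.508] y [ 0.994 -0.111  0.005] z [ 0.06   0.504 -0.861] op 0.157
tool delta mm [ 4.6 -1.5  5.5]
```

View pics/wrist5.png

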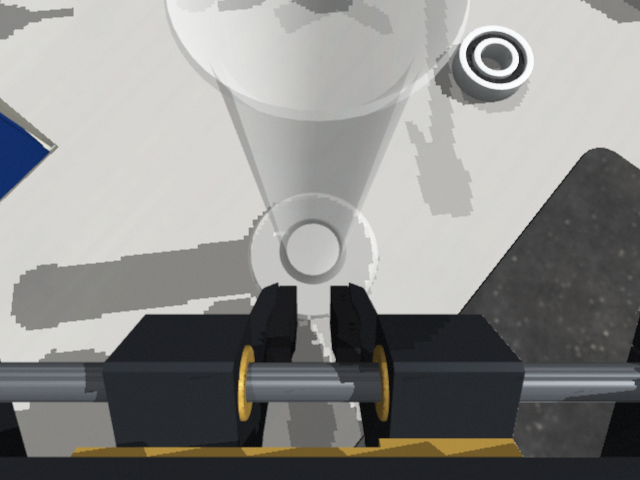

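View pics/scene5c.png

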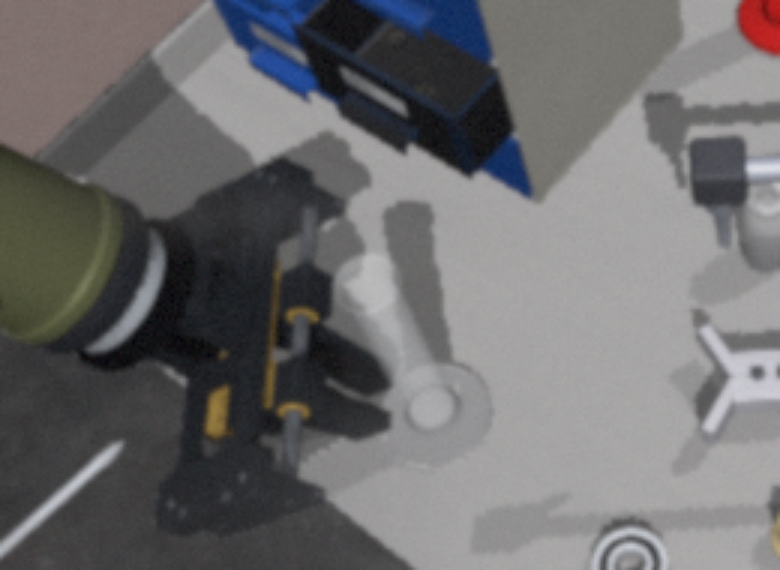

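Call:
send_rows --series '[{"grip":0.16,"dx":1.9,"dy":0.1,"dz":4.6,"turn":0},{"grip":0.16,"dx":3.4,"dy":0.1,"dz":2,"turn":0},{"grip":0.16,"dx":3.4,"dy":0.1,"dz":2,"turn":0},{"grip":0.16,"dx":5.2,"dy":0.2,"dz":3.05,"turn":0},{"grip":0.16,"dx":5.2,"dy":0.2,"dz":3.05,"turn":0},{"grip":0.16,"dx":5.2,"dy":0.2,"dz":3.05,"turn":0}]'

```text
clock: 20.7
tool_pos: [0.6199, 0.0763, 0.0195]
eef_rot: [0.719, 0.643, 0.197, -0.174]
contact_force: [-0.3, -1.0, -0.6]
opening: 0.159
```

```bash
python3 st.py; cat > look.py <<'E'
from h import *
import sys
p=snapshot('scene')
cv2.imwrite(f'pics/{sys.argv[1]}.png',cv2.resize(p['img'][150:340,120:380,::-1],None,fx=3,fy=3))
for r in regions_of(p,'cylinder'):
    w,u,v=world(p,r['pixels'])
    if not(.59<np.median(w[:,0])<.68 and .04<np.median(w[:,1])<.28): continue
    print('score',round(r['score'],2))
    for lo,hi in [(.0,.009),(.03,.07),(.07,.11),(.11,.145),(.148,.16)]:
        m=(w[:,2]>lo)&(w[:,2]<hi)
        if m.sum()>5:
            a=np.r_[np.percentile(w[m],1,axis=0),np.percentile(w[m],99,axis=0)];print(lo,m.sum(),np.round(a[[0,3,1,4]],4),'yc',round((a[1]+a[4])/2,4))
E
python3 look.py p1
```

```text
t 20.7 q [0.12, 1.05, -0.1, 1.74, -0.98, 0.55, 0.87] pos [0.6199, 0.0763, 0.0195] F [-0.3, -1.0, -0.6]
x [0.095 0.856 0.508] y [ 0.994 -0.112  0.003] z [ 0.059  0.505 -0.861] op 0.159
score 0.61
0.0 298 [0.5969 0.6528 0.0705 0.1267] yc 0.0986
0.03 196 [0.6216 0.6362 0.085  0.1095] yc 0.0973
0.07 213 [0.6239 0.6361 0.0857 0.1094] yc 0.0976
0.11 380 [0.6084 0.636  0.0844 0.1094] yc 0.0969
0.148 183 [0.6069 0.6373 0.0809 0.1106] yc 0.0958
```

View pics/p1.png

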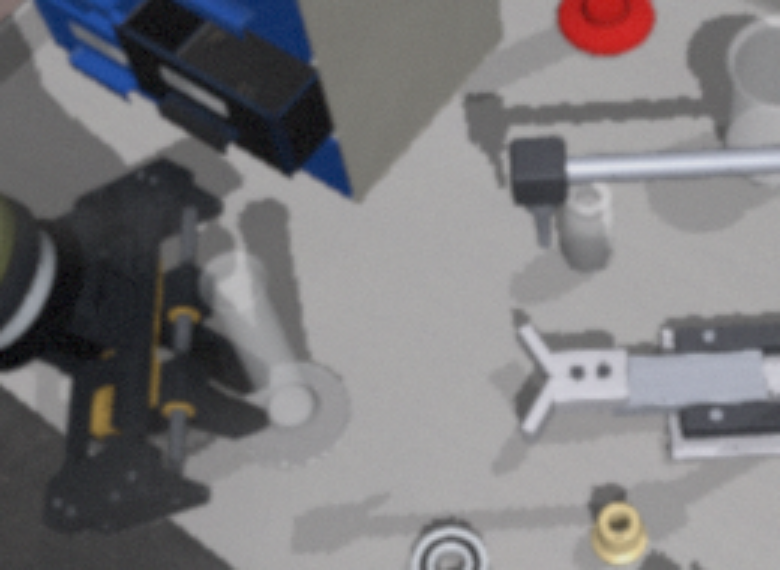

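The cylinder slides upright, nested between the fingertips. I'll continue.

Call:
send_rows --series '[{"grip":0.16,"dx":5.2,"dy":0.2,"dz":3.05,"turn":0},{"grip":0.16,"dx":5.2,"dy":0.2,"dz":3.05,"turn":0},{"grip":0.16,"dx":5.2,"dy":0.2,"dz":3.05,"turn":0},{"grip":0.16,"dx":5.2,"dy":0.2,"dz":3.05,"turn":0},{"grip":0.16,"dx":5.2,"dy":0.2,"dz":3.05,"turn":0},{"grip":0.16,"dx":5.2,"dy":0.2,"dz":3.05,"turn":0},{"grip":0.16,"dx":5.2,"dy":0.2,"dz":3.05,"turn":0},{"grip":0.16,"dx":5.2,"dy":0.2,"dz":3.05,"turn":0},{"grip":0.16,"dx":5.2,"dy":0.2,"dz":3.05,"turn":0},{"grip":0.16,"dx":5.2,"dy":0.2,"dz":3.05,"turn":0}]'

```text
clock: 21.8
tool_pos: [0.6287, 0.1359, 0.0197]
eef_rot: [0.719, 0.643, 0.197, -0.174]
contact_force: [0.0, -1.6, -0.7]
opening: 0.165
```

```bash
python3 st.py; python3 look.py p2
```

```text
t 21.8 q [0.05, 1.06, -0.15, 1.73, -0.98, 0.49, 0.79] pos [0.6287, 0.1359, 0.0197] F [0.0, -1.6, -0.7]
x [0.095 0.856 0.508] y [ 0.994 -0.112  0.003] z [ 0.059  0.505 -0.861] op 0.165
score 0.56
0.0 292 [0.6073 0.6618 0.13   0.1854] yc 0.1577
0.03 183 [0.6318 0.645  0.1435 0.1689] yc 0.1562
0.07 199 [0.6182 0.645  0.144  0.1685] yc 0.1562
0.11 371 [0.6175 0.6447 0.1438 0.1688] yc 0.1563
0.148 154 [0.6149 0.6464 0.142  0.1706] yc 0.1563
```

Call:
send_rows --series '[{"grip":0.16,"dx":5.2,"dy":0.2,"dz":3.05,"turn":0},{"grip":0.16,"dx":5.2,"dy":0.2,"dz":3.05,"turn":0},{"grip":0.16,"dx":5.2,"dy":0.2,"dz":3.05,"turn":0},{"grip":0.16,"dx":5.2,"dy":0.2,"dz":3.05,"turn":0},{"grip":0.16,"dx":5.2,"dy":0.2,"dz":3.05,"turn":0},{"grip":0.16,"dx":5.2,"dy":0.2,"dz":3.05,"turn":0},{"grip":0.16,"dx":5.2,"dy":0.2,"dz":3.05,"turn":0},{"grip":0.16,"dx":5.2,"dy":0.2,"dz":3.05,"turn":0},{"grip":0.16,"dx":5.2,"dy":0.2,"dz":3.05,"turn":0}]'

```text
clock: 22.8
tool_pos: [0.6365, 0.1896, 0.0199]
eef_rot: [0.719, 0.643, 0.197, -0.174]
contact_force: [-0.8, -1.9, -0.5]
opening: 0.163
```

```bash
python3 st.py; python3 look.py p3
```

```text
t 22.8 q [-0.02, 1.06, -0.17, 1.71, -0.98, 0.45, 0.71] pos [0.6365, 0.1896, 0.0199] F [-0.8, -1.9, -0.5]
x [0.095 0.856 0.508] y [ 0.994 -0.112  0.003] z [ 0.059  0.505 -0.861] op 0.163
score 0.75
0.0 219 [0.5323 0.6699 0.1823 0.234 ] yc 0.2082
0.03 193 [0.6183 0.6528 0.1944 0.2224] yc 0.2084
0.07 203 [0.626  0.6525 0.1964 0.222 ] yc 0.2092
0.11 365 [0.6257 0.6527 0.1961 0.2222] yc 0.2092
0.148 177 [0.6233 0.6543 0.194  0.2247] yc 0.2094
```

View pics/p3.png

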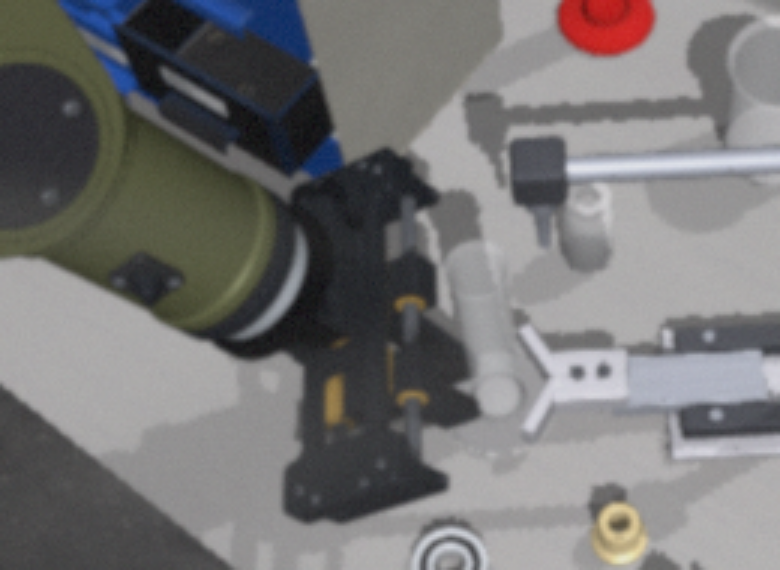

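Call:
send_rows --series '[{"grip":0.16,"dx":2.6,"dy":0.1,"dz":1.5,"turn":0},{"grip":0.16,"dx":2.6,"dy":0.1,"dz":1.5,"turn":0},{"grip":0.16,"dx":2.6,"dy":0.1,"dz":1.5,"turn":0},{"grip":0.16,"dx":2.6,"dy":0.1,"dz":1.5,"turn":0},{"grip":0.16,"dx":1.7,"dy":0,"dz":1,"turn":0},{"grip":0.16,"dx":1.7,"dy":0,"dz":1,"turn":0}]'

```text
clock: 23.5
tool_pos: [0.6387, 0.2036, 0.0197]
eef_rot: [0.719, 0.643, 0.197, -0.174]
contact_force: [-2.3, -7.1, 4.6]
opening: 0.157
```

```bash
python3 st.py; python3 look.py p4
```

```text
t 23.5 q [-0.04, 1.06, -0.17, 1.7, -0.98, 0.44, 0.68] pos [0.6387, 0.2036, 0.0197] F [-2.3, -7.1, 4.6]
x [0.095 0.857 0.506] y [ 0.994 -0.113  0.003] z [ 0.06   0.503 -0.862] op 0.157
score 0.56
0.0 175 [0.6518 0.6725 0.1954 0.2478] yc 0.2216
0.03 173 [0.6442 0.6577 0.2096 0.2351] yc 0.2223
0.07 204 [0.6282 0.6549 0.2102 0.2352] yc 0.2227
0.11 361 [0.6276 0.6548 0.2099 0.235 ] yc 0.2225
0.148 173 [0.625  0.656  0.2077 0.2378] yc 0.2227
```

View pics/p4.png

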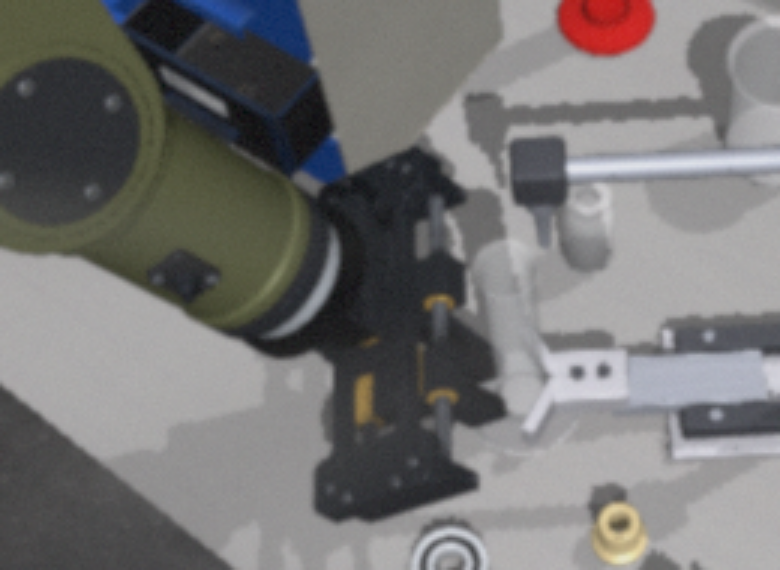

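Call:
send_rows --series '[{"grip":0.16,"dx":1.3,"dy":0,"dz":0.8,"turn":0},{"grip":0.16,"dx":1.3,"dy":0,"dz":0.8,"turn":0},{"grip":0.16,"dx":1.3,"dy":0,"dz":0.8,"turn":0},{"grip":0.16,"dx":1.3,"dy":0,"dz":0.8,"turn":0}]'

```text
clock: 24.0
tool_pos: [0.6397, 0.2081, 0.0196]
eef_rot: [0.72, 0.643, 0.197, -0.173]
contact_force: [-1.6, -8.8, 5.3]
opening: 0.159
```

```bash
python3 st.py; python3 look.py p5
```

```text
t 24.0 q [-0.05, 1.06, -0.17, 1.69, -0.98, 0.44, 0.67] pos [0.6397, 0.2081, 0.0196] F [-1.6, -8.8, 5.3]
x [0.096 0.858 0.505] y [ 0.993 -0.114  0.004] z [ 0.061  0.501 -0.863] op 0.159
score 0.58
0.0 179 [0.5735 0.6731 0.1994 0.2502] yc 0.2248
0.03 181 [0.6382 0.668  0.2137 0.2394] yc 0.2265
0.07 207 [0.6287 0.6555 0.214  0.2398] yc 0.2269
0.11 362 [0.6285 0.6556 0.2141 0.2393] yc 0.2267
0.148 168 [0.626  0.6574 0.2123 0.2417] yc 0.227
```

Call:
send_rows --series '[{"grip":0.16,"dx":1.3,"dy":0,"dz":0.8,"turn":0},{"grip":0.16,"dx":1.3,"dy":0,"dz":0.8,"turn":0},{"grip":0.16,"dx":1.3,"dy":0,"dz":0.8,"turn":0},{"grip":0.16,"dx":1.3,"dy":0,"dz":0.8,"turn":0}]'

```text
clock: 24.5
tool_pos: [0.6405, 0.2141, 0.0195]
eef_rot: [0.72, 0.643, 0.197, -0.173]
contact_force: [-2.5, -7.9, 4.7]
opening: 0.16
```

```bash
python3 st.py; python3 look.py p6
```

```text
t 24.5 q [-0.06, 1.06, -0.17, 1.69, -0.98, 0.43, 0.67] pos [0.6405, 0.2141, 0.0195] F [-2.5, -7.9, 4.7]
x [0.096 0.858 0.505] y [ 0.993 -0.114  0.004] z [ 0.061  0.501 -0.863] op 0.16
score 0.95
0.0 164 [0.6059 0.6737 0.2072 0.2566] yc 0.2319
0.03 163 [0.6445 0.6564 0.2197 0.2445] yc 0.2321
0.07 204 [0.6301 0.6566 0.2205 0.2453] yc 0.2329
0.11 350 [0.6294 0.6562 0.221  0.2455] yc 0.2333
0.148 148 [0.6266 0.6579 0.2181 0.2474] yc 0.2327
```

View pics/p6.png

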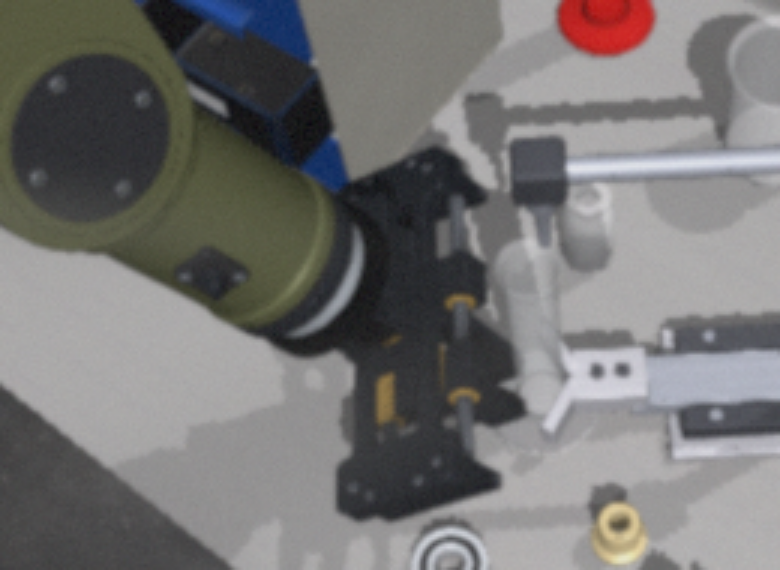

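Call:
send_rows --series '[{"grip":0.16,"dx":0.9,"dy":0,"dz":0.5,"turn":0},{"grip":0.16,"dx":0.9,"dy":0,"dz":0.5,"turn":0},{"grip":0.16,"dx":0.9,"dy":0,"dz":0.5,"turn":0},{"grip":0.16,"dx":0.9,"dy":0,"dz":0.5,"turn":0}]'

```text
clock: 25.0
tool_pos: [0.641, 0.2183, 0.0196]
eef_rot: [0.72, 0.643, 0.197, -0.173]
contact_force: [-2.8, -7.8, 4.3]
opening: 0.159
```

```bash
python3 st.py
```

```text
t 25.0 q [-0.07, 1.07, -0.18, 1.69, -0.98, 0.43, 0.66] pos [0.641, 0.2183, 0.0196] F [-2.8, -7.8, 4.3]
x [0.096 0.858 0.505] y [ 0.993 -0.114  0.004] z [ 0.061  0.502 -0.863] op 0.159
```

Call:
send_rows --series '[{"grip":0.16,"dx":0.6,"dy":0,"dz":0.4,"turn":0},{"grip":0.16,"dx":0.6,"dy":0,"dz":0.4,"turn":0}]'

```text
clock: 25.2
tool_pos: [0.6411, 0.2198, 0.0195]
eef_rot: [0.72, 0.643, 0.197, -0.173]
contact_force: [-2.4, -7.9, 4.6]
opening: 0.16
```

Call:
send_rows --series '[{"grip":0.16,"dx":0.6,"dy":0,"dz":0.4,"turn":0},{"grip":0.16,"dx":0.6,"dy":0,"dz":0.4,"turn":0}]'

```text
clock: 25.4
tool_pos: [0.6413, 0.2211, 0.0195]
eef_rot: [0.72, 0.643, 0.197, -0.173]
contact_force: [-1.6, -7.3, 5.4]
opening: 0.163
```

Call:
send_rows --series '[{"grip":0.16,"dx":0.6,"dy":0,"dz":0.3,"turn":0},{"grip":0.16,"dx":0.6,"dy":0,"dz":0.3,"turn":0}]'

```text
clock: 25.6
tool_pos: [0.6415, 0.2225, 0.0196]
eef_rot: [0.72, 0.643, 0.197, -0.173]
contact_force: [-1.5, -7.5, 3.9]
opening: 0.157
```

Call:
send_rows --series '[{"grip":0.16,"dx":0.6,"dy":0,"dz":0.3,"turn":0},{"grip":0.16,"dx":0,"dy":0,"dz":0,"turn":0}]'

```text
clock: 25.8
tool_pos: [0.6416, 0.2234, 0.0196]
eef_rot: [0.72, 0.643, 0.197, -0.173]
contact_force: [-1.5, -7.2, 3.8]
opening: 0.157
```

```bash
python3 st.py; python3 look.py p7
```

```text
t 25.8 q [-0.07, 1.07, -0.18, 1.68, -0.98, 0.43, 0.65] pos [0.6416, 0.2234, 0.0196] F [-1.5, -7.2, 3.8]
x [0.096 0.857 0.505] y [ 0.993 -0.114  0.004] z [ 0.061  0.502 -0.863] op 0.157
score 0.97
0.0 177 [0.5911 0.6751 0.2149 0.2676] yc 0.2413
0.03 191 [0.6466 0.6723 0.2284 0.2539] yc 0.2412
0.07 207 [0.6319 0.6577 0.2293 0.2553] yc 0.2423
0.11 362 [0.6309 0.6574 0.2291 0.2545] yc 0.2418
0.148 149 [0.63   0.6593 0.2276 0.2575] yc 0.2426
```

Call:
send_rows --series '[{"grip":0.16,"dx":0.5,"dy":0,"dz":0.3,"turn":0},{"grip":0.16,"dx":0.5,"dy":0,"dz":0.3,"turn":0}]'

```text
clock: 26.1
tool_pos: [0.6417, 0.2239, 0.0195]
eef_rot: [0.72, 0.643, 0.197, -0.173]
contact_force: [-2.2, -9.3, 6.4]
opening: 0.164
```

Call:
send_rows --series '[{"grip":0.16,"dx":0.5,"dy":0,"dz":0.3,"turn":0},{"grip":0.16,"dx":0.4,"dy":0,"dz":0.3,"turn":0}]'

```text
clock: 26.3
tool_pos: [0.6418, 0.2241, 0.0194]
eef_rot: [0.72, 0.643, 0.196, -0.172]
contact_force: [-3.4, -10.5, 8.1]
opening: 0.16
```

The force is rising while the motion has stalled, so the stop is at its end. I'll build up the press in small steps.

Call:
send_rows --series '[{"grip":0.16,"dx":0.5,"dy":0,"dz":0.3,"turn":0},{"grip":0.16,"dx":0.5,"dy":0,"dz":0.3,"turn":0}]'

```text
clock: 26.5
tool_pos: [0.6419, 0.2242, 0.0193]
eef_rot: [0.721, 0.643, 0.196, -0.172]
contact_force: [-4.9, -13.1, 9.7]
opening: 0.157
```

```bash
python3 st.py;python3 look.py p8
```

```text
t 26.5 q [-0.08, 1.07, -0.17, 1.68, -0.98, 0.43, 0.65] pos [0.6419, 0.2242, 0.0193] F [-4.9, -13.1, 9.7]
x [0.097 0.859 0.503] y [ 0.993 -0.115  0.004] z [ 0.062  0.499 -0.864] op 0.157
score 0.63
0.0 169 [0.6314 0.675  0.2159 0.2692] yc 0.2426
0.03 181 [0.6342 0.6579 0.2289 0.2574] yc 0.2432
0.07 213 [0.6318 0.6581 0.2295 0.2553] yc 0.2424
0.11 358 [0.6307 0.6579 0.23   0.2547] yc 0.2424
0.148 151 [0.6294 0.659  0.2281 0.2573] yc 0.2427
```

Call:
send_rows --series '[{"grip":0.16,"dx":0.6,"dy":0,"dz":0,"turn":0},{"grip":0.16,"dx":0,"dy":0,"dz":0,"turn":0}]'

```text
clock: 26.8
tool_pos: [0.6418, 0.2242, 0.0193]
eef_rot: [0.721, 0.643, 0.196, -0.171]
contact_force: [-3.3, -13.7, 8.4]
opening: 0.159
```

Call:
send_rows --series '[{"grip":0.16,"dx":0.6,"dy":0,"dz":0,"turn":0},{"grip":0.16,"dx":0,"dy":0,"dz":0,"turn":0}]'

```text
clock: 27.0
tool_pos: [0.6419, 0.2243, 0.0194]
eef_rot: [0.721, 0.643, 0.195, -0.171]
contact_force: [-4.2, -13.3, 6.8]
opening: 0.159
```

Call:
send_rows --series '[{"grip":0.16,"dx":0.8,"dy":0,"dz":0.1,"turn":0},{"grip":0.16,"dx":0,"dy":0,"dz":0,"turn":0}]'

```text
clock: 27.2
tool_pos: [0.6419, 0.2243, 0.0194]
eef_rot: [0.721, 0.642, 0.195, -0.171]
contact_force: [-4.7, -14.5, 7.0]
opening: 0.161
```

Call:
send_rows --series '[{"grip":0.16,"dx":0.8,"dy":0,"dz":0.1,"turn":0},{"grip":0.16,"dx":0,"dy":0,"dz":0,"turn":0}]'

```text
clock: 27.4
tool_pos: [0.6419, 0.2244, 0.0194]
eef_rot: [0.721, 0.642, 0.195, -0.171]
contact_force: [-4.6, -15.3, 6.2]
opening: 0.158
```

```bash
python3 st.py;python3 look.py p9
```

```text
t 27.4 q [-0.08, 1.06, -0.17, 1.68, -0.98, 0.43, 0.64] pos [0.6419, 0.2244, 0.0194] F [-4.6, -15.3, 6.2]
x [0.099 0.86  0.5  ] y [ 0.993 -0.117  0.004] z [ 0.062  0.496 -0.866] op 0.158
score 0.7
0.0 180 [0.6543 0.6756 0.2153 0.2697] yc 0.2425
0.03 176 [0.6459 0.6579 0.2295 0.2556] yc 0.2425
0.07 212 [0.6318 0.6579 0.2296 0.2553] yc 0.2424
0.11 358 [0.6307 0.6578 0.2297 0.2547] yc 0.2422
0.148 166 [0.6298 0.6591 0.2275 0.2583] yc 0.2429
```

View pics/p9.png

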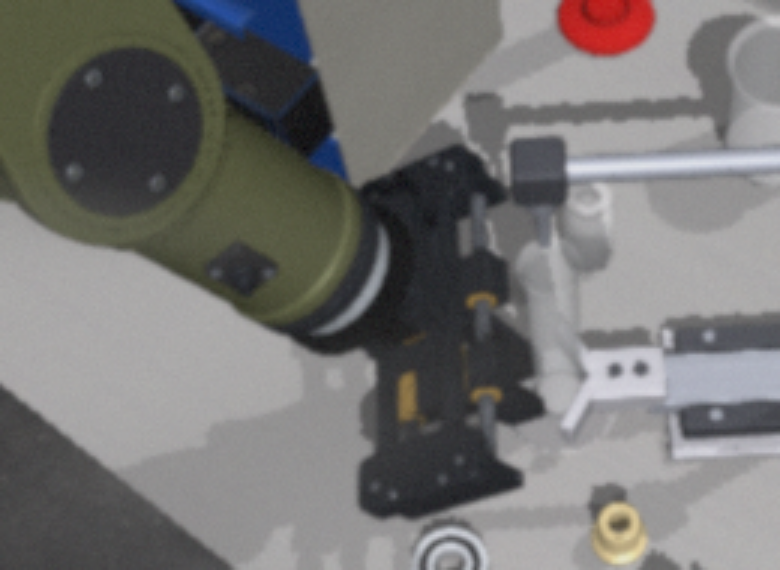

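The push is about 15.8 N along the slide. Less bench drag, the stop carries roughly 9–15 N. I'll hold it for a second.

Call:
send_rows --series '[{"grip":0.16,"dx":0,"dy":0,"dz":0,"turn":0},{"grip":0.16,"dx":0,"dy":0,"dz":0,"turn":0},{"grip":0.16,"dx":0,"dy":0,"dz":0,"turn":0},{"grip":0.16,"dx":0,"dy":0,"dz":0,"turn":0},{"grip":0.16,"dx":0,"dy":0,"dz":0,"turn":0},{"grip":0.16,"dx":0,"dy":0,"dz":0,"turn":0},{"grip":0.16,"dx":0,"dy":0,"dz":0,"turn":0},{"grip":0.16,"dx":0,"dy":0,"dz":0,"turn":0},{"grip":0.16,"dx":0,"dy":0,"dz":0,"turn":0},{"grip":0.16,"dx":0,"dy":0,"dz":0,"turn":0},{"grip":0.16,"dx":0,"dy":0,"dz":0,"turn":0}]'

```text
clock: 28.6
tool_pos: [0.6419, 0.2244, 0.0194]
eef_rot: [0.721, 0.642, 0.195, -0.171]
contact_force: [-5.2, -15.8, 7.3]
opening: 0.16
```

Call:
send_rows --series '[{"grip":0.16,"dx":-0.9,"dy":0,"dz":-0.5,"turn":0},{"grip":0.16,"dx":-0.9,"dy":0,"dz":-0.5,"turn":0},{"grip":0.16,"dx":-1.7,"dy":0,"dz":-1,"turn":0},{"grip":0.16,"dx":-1.7,"dy":0,"dz":-1,"turn":0},{"grip":0.16,"dx":-3.4,"dy":0,"dz":-2,"turn":0},{"grip":0.16,"dx":-3.4,"dy":0,"dz":-2,"turn":0}]'

```text
clock: 29.2
tool_pos: [0.6399, 0.2196, 0.0215]
eef_rot: [0.718, 0.644, 0.198, -0.176]
contact_force: [0.1, 0.2, 0.1]
opening: 0.158
```

```bash
python3 st.py;python3 look.py p10
```

```text
t 29.2 q [-0.06, 1.06, -0.18, 1.69, -0.98, 0.44, 0.66] pos [0.6399, 0.2196, 0.0215] F [0.1, 0.2, 0.1]
x [0.093 0.855 0.51 ] y [ 0.994 -0.11   0.003] z [ 0.058  0.507 -0.86 ] op 0.158
score 0.69
0.0 228 [0.5559 0.6747 0.2139 0.269 ] yc 0.2415
0.03 183 [0.6435 0.6596 0.2231 0.2557] yc 0.2394
0.07 206 [0.631  0.6576 0.2296 0.2555] yc 0.2425
0.11 362 [0.6301 0.657  0.2295 0.2545] yc 0.242
0.148 159 [0.6285 0.6592 0.2275 0.2575] yc 0.2425
```

View pics/p10.png

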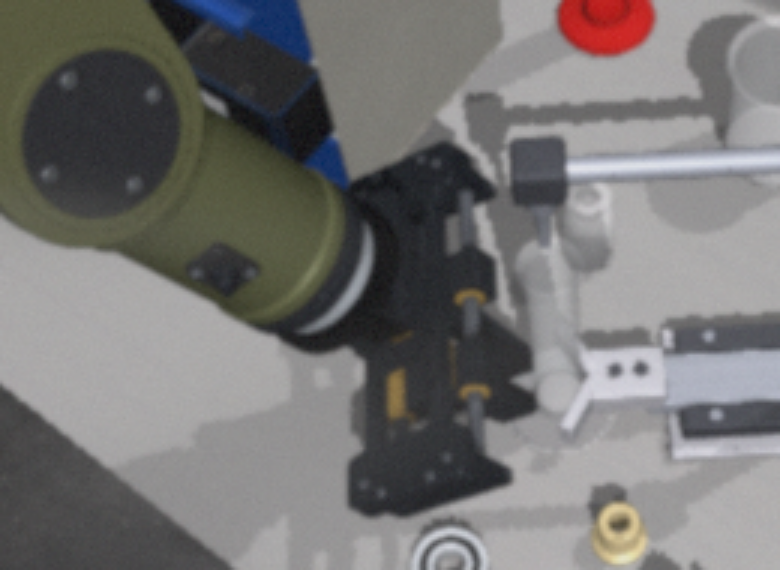

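Call:
send_rows --series '[{"grip":0.16,"dx":-6.9,"dy":0,"dz":-4.1,"turn":0},{"grip":0.16,"dx":-13,"dy":-0.4,"dz":-7.6,"turn":0},{"grip":0.16,"dx":-17,"dy":-0.6,"dz":-10,"turn":0},{"grip":0.16,"dx":-17,"dy":-0.6,"dz":-10,"turn":0},{"grip":0.16,"dx":-17,"dy":-0.6,"dz":-10,"turn":0},{"grip":0.16,"dx":-17,"dy":-0.6,"dz":-12,"turn":0},{"grip":0.16,"dx":0,"dy":0,"dz":0,"turn":0},{"grip":0.16,"dx":0,"dy":0,"dz":0,"turn":0}]'

```text
clock: 30.1
tool_pos: [0.6259, 0.1155, 0.0227]
eef_rot: [0.719, 0.643, 0.198, -0.174]
contact_force: [-0.5, 0.2, 0.1]
opening: 0.158
```

```bash
python3 st.py;python3 look.py p11; python3 - <<'E'
from h import *
p=snapshot('top');save(p,'top9')
for o in ['bush','ball_bearing','glass_vial']:
    for r in regions_of(p,o)[:1]:
        w,u,v=world(p,r['pixels']);print(o,round(r['score'],2),np.round(np.median(w,0),3))
w,u,v=world(p,np.ones((480,640),bool))
roi=(w[:,0]>.58)&(w[:,0]<.72)&(w[:,1]>.19)&(w[:,1]<.45)&(w[:,2]>.03)&(w[:,2]<.04);q=w[roi]
for y in np.arange(.22,.285,.006):
    a=q[(q[:,1]>=y)&(q[:,1]<y+.006)]
    if len(a):print('V',round(y+.003,3),len(a),np.round([a[:,0].min(),a[:,0].max()],3))
E
```

```text
t 30.1 q [0.1, 1.05, -0.17, 1.74, -0.93, 0.48, 0.77] pos [0.6259, 0.1155, 0.0227] F [-0.5, 0.2, 0.1]
x [0.096 0.856 0.508] y [ 0.994 -0.113  0.003] z [ 0.06   0.505 -0.861] op 0.158
score 0.74
0.0 268 [0.618  0.6744 0.212  0.267 ] yc 0.2395
0.03 178 [0.5638 0.6716 0.2294 0.264 ] yc 0.2467
0.07 209 [0.6308 0.6575 0.2296 0.2556] yc 0.2426
0.11 362 [0.6303 0.6575 0.2298 0.2546] yc 0.2422
0.148 157 [0.6284 0.6591 0.2278 0.2574] yc 0.2426
bush 0.56 [0.728 0.258 0.006]
ball_bearing 0.57 [0.728 0.167 0.01 ]
glass_vial 0.78 [0.554 0.275 0.057]
V 0.229 2 [0.646 0.65 ]
V 0.235 4 [0.631 0.655]
V 0.241 2 [0.656 0.657]
V 0.247 19 [0.613 0.655]
V 0.253 68 [0.613 0.665]
V 0.259 52 [0.628 0.661]
V 0.265 51 [0.633 0.663]
V 0.271 67 [0.633 0.662]
V 0.277 50 [0.635 0.664]
V 0.283 51 [0.635 0.664]
```

View pics/p11.png

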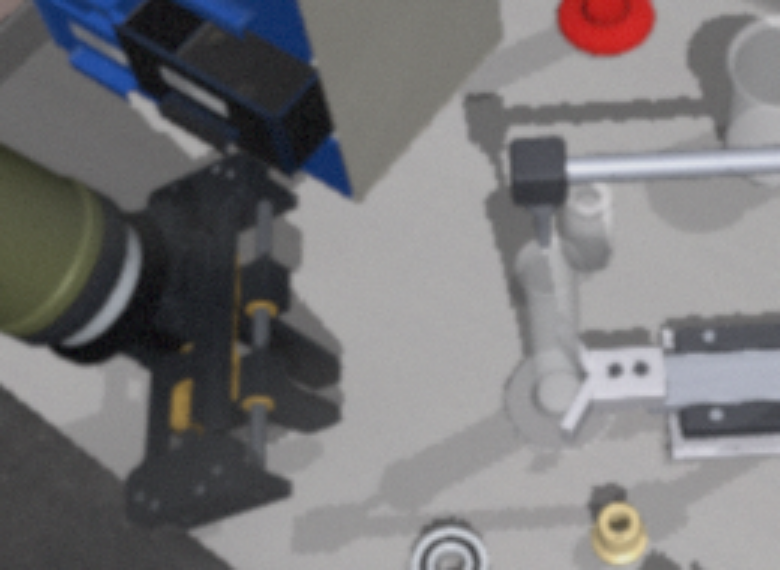

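View pics/top9.png

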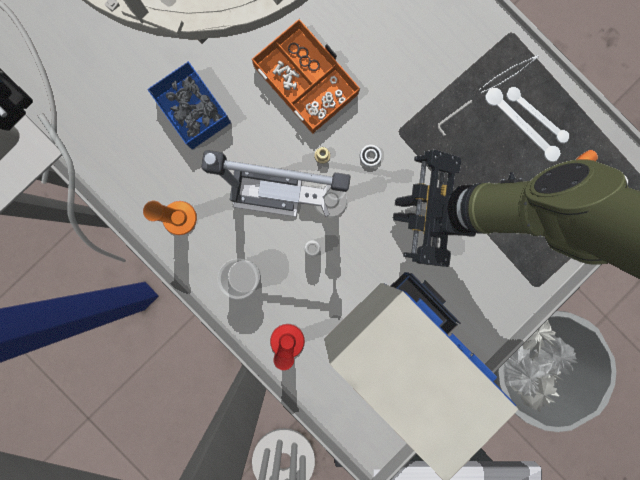

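```bash
python3 -c "
from plant import finish_job
print(finish_job())"
```

```text
the job is handed in; nothing more can be done
None
```

The cylinder is docked: it stands upright in the V with the stop at the end of its travel, and the job is handed in. One force spike early on may count against the run, because it could have broken the 40 N limit.

- **Getting the lean:** The moves can't tilt the tool. I got a 30° lean by driving the arm against its joint limits away from the bench, then brought it back to the work area.
- **Pushing:** The tube sat between the slightly open fingertips, touched about 24–28 mm up. I pushed it about 168 mm along the slide axis into the V, then moved the stop back about 18 mm until it stalled.
- **Pressing:** I held it just over a second, with about 16 N of push on the tool along the slide. Bench drag takes part of that, so I estimate 9–15 N on the stop; I couldn't measure it directly.
- **Release:** I backed off straight; the tool is now about 105 mm back from where it pressed.

**Last checks:**
- **Position:** The cylinder is upright at about (0.644, 0.242). My first estimate of the dock origin was (0.644, 0.240), so they agree within camera accuracy.
- **Movement:** It did not move when I let go.
- **Bystanders:** The bush, bearing and vial were within about 3 mm of where they started.
- **Contact:** The tool force is near zero.

**Force spike:** At 4.9 s, well away from the bench, one reading showed about 80 N on the tool while I was working at the arm's inner reach limit. I backed off at once and it cleared. I never found the cause. It stayed under the 120 N wrist limit, but if the arm or gripper body was touching something, it passed the 40 N limit for that.

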